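Set texture rollers flat-up under the marking template

TASK

Roll every texture roller lying in the V-groove cradle until its ground flat faces straight up, then lay the marking template on the cradle over both pins so that it sits fully down, and turn both turnbuttons in over its ends to lock it. Turn a turnbutton out of the way first if it stands where the template must go, and leave the other pots and tools where they are.

Things in the scene. Friction and masses are not known exactly. Their poses are not given: they have to be found in the camera images.
- cradle: Fixed plywood cradle, base 570 (own y) x 90 (own x) x 10 mm; origin under its centre, on the table. Four 90-degree V-grooves in one line along own y, at y = 138, 46, -46, -138 mm, their axis at x = 0, 75 mm up. Rollers are carried at their ends; below the middle 56 mm of each it is open down to the base, for fingers. Turnbutton pivots at y = 268 and -268 mm.
- pin_left (a point): Tip of the steel pin at the cradle's own y = +200 mm, 114 mm above the table. The pin is 10 mm thick, its top 7 mm a cone, and stands 18 mm above a shoulder (26 x 20 mm) 96 mm up, on which the template rests, 2.5 mm clear above flats that face up. A roller turned more than about 10 degrees away from flat-up keeps the template from sitting down.
- pin_right (a point): Tip of the same kind of pin, with the same shoulder, at the cradle's own y = -200 mm.
- template_grip (a point): Marking template: aluminium plate 456 (own y) x 76 (own x) x 5 mm, 0.4 kg, with two holes, four windows and a central wooden grip bar on top, 60 (own y) x 14 (own x) x 30 mm high. Point: middle of the bar, 20 mm above the plate's underside. First lies flat on the table between robot and cradle; fits either way round. Seated, this point is 116 mm above the table.
- hole_a (a point): Centre, at the plate's underside, of the template's round 12.8 mm hole at its own y = +200 mm; a pin goes through it.
- hole_b (a point): Centre, at the plate's underside, of the like hole at its own y = -200 mm.
- roller1_mid (a point): Fired-clay texture roller, 48 mm in diameter, 80 mm long, 0.25 kg, a paler flat 30.6 mm wide ground all along it, 18.5 mm from the axis (42.5 mm across there: jaws closed on the flat line it up). Point: middle of its axis. Own y = axis, own z = square out of the flat. Stays at the angle it is left at; 4 mm lower and aside if its flat lies on a groove flank. None if absent.
- roller2_mid (a point): Texture roller like roller1: 48 mm in diameter, 80 mm long, with a flat 30.6 mm wide that lies 18.5 mm from its axis. This point is the middle of its axis. Own y = along the axis, own z = square out of the flat. Lies in one of the grooves; None if absent.
- roller3_mid (a point): Texture roller like roller1: 48 mm in diameter, 80 mm long, with a flat 30.6 mm wide that lies 18.5 mm from its axis. This point is the middle of its axis. Own y = along the axis, own z = square out of the flat. Lies in one of the grooves; None if absent.
- roller4_mid (a point): Texture roller like roller1: 48 mm in diameter, 80 mm long, with a flat 30.6 mm wide that lies 18.5 mm from its axis. This point is the middle of its axis. Own y = along the axis, own z = square out of the flat. Lies in one of the grooves; None if absent.
- button_left (a joint): Turnbutton at the cradle's left (own +y) end, upright pivot. 0 = open, arm along cradle +x; 1.57 = closed, arm pointing to the cradle's middle, over the template's end. Closes clockwise seen from above, stops at 0 and 1.6, stays where left (friction 0.05 N m). Steel arm 18 x 6 mm, tip 56 mm from the pivot, underside 2 mm above the seated template. May start anywhere between, in the template's way.
- button_right (a joint): Turnbutton at the cradle's right (own -y) end, upright pivot. 0 = open, arm along cradle +x; 1.57 = closed, arm pointing to the cradle's middle, over the template's end. Closes anticlockwise seen from above, stops at 0 and 1.6, stays where left (friction 0.05 N m). Steel arm 18 x 6 mm, tip 56 mm from the pivot, underside 2 mm above the seated template. May start anywhere between, in the template's way.
- button_left_grip (a point): On the left turnbutton's pivot axis, 12 mm below the top of its wooden grip fin: an upright bar 50 mm long, 10 mm thick, 30 mm high above the arm, centred on the pivot. Own x = along fin and arm, toward the arm's tip. 127 mm above the table.
- button_right_grip (a point): On the right turnbutton's pivot axis, 12 mm below the top of its wooden grip fin: an upright bar 50 mm long, 10 mm thick, 30 mm high above the arm, centred on the pivot. Own x = along fin and arm, toward the arm's tip. 127 mm above the table.
- mug_a: Mug, 100 mm high, bystander: leave alone.
- mug_b: Glazed mug, 110 mm high, bystander: leave alone.
- dish: Shallow dish 120 mm wide, 35 mm high, bystander: leave alone.
- beaker: Beaker 90 mm high, bystander: leave alone.
- rib_tool: Wooden shaping rib 110 x 50 x 10 mm, bystander: leave alone.
- brush: Brush lying on the table, bystander: leave alone.
- jar: Glaze jar, bystander: leave alone.
Things that resemble listed ones, but are neither listed nor needed, are in the scene too. What is shaped like the part that bears roller3_mid but green or purple is not meant.

How it is judged:
By the outcome, as a careful person would: the job done as asked, in the order asked, and still so for the second after the job is handed in, with the robot touching nothing.
Of roller1, roller2, roller3, roller4 only 3 to 4 are there at a start; the rules pass over those that are not, and their reading is None.
At some moment in a run one of template may be knocked a few centimetres aside while the robot is not near it.
Once in a run the grip may slacken for a moment while it holds something.
It also fails if it takes over 210 s, if anything falls off the work surface, if the arm or the gripper's body presses on something with over 40 N, if the wrist force passes 120 N, or if a joint passes its speed limit or range.

ROBOT

A 6-joint arm with a two-finger parallel gripper is mounted at the origin on the work surface. World frame = base frame: x ahead of the robot, y to its left, z up, the work surface at z = 0. Lengths are in m, angles in rad, forces in N, time in s.
With the tool pointing down it reaches from about 0.3 to 0.85 m from the base axis. Payload 5.4 kg.
Tool frame: the origin (TCP) lies at the very end of the fingers, on their centre line; the grasp point (between the pads) lies 19 mm behind it; z points along the fingers, y is the line along which they close (so a half turn about z gives the same grasp; the last joint's range is limited). The gripper opens to 85 mm and grips with 20 to 120 N. Pads are 22 mm wide; open, the fingers measure 114 mm over their backs; the gripper's body (76 mm by 85 mm) begins 54 mm behind the grasp point. The pads swing forward as they close: fully open they stand 13 mm farther back than shut.
Start: joints at [-0.21, 0.158, 1.597, -0, 1.386, -0.21], TCP at [0.575, -0, 0.231] pointing down, gripper open.
Joint ranges: [-2.91, 2.91], [-0.94, 2.29], [0.18, 2.7], [-1.29, 4.43], [0.17, 2.64], [-3, 3]. Speed limits (rad/s): [2.57, 2.57, 3.14, 3.14, 3.14, 3.14].

INTERFACE

Orientations are given as a 3x3 rotation matrix whose columns are the frame's x, y, z axes.
In Python, from plant import arm gives the robot as it stands.
- The arm moves only by the tool drive_tool, never from a script. Its arguments are lists of equal length, an entry for each row: "dp": the shift along the world's x, y, z in mm, a list of three; "twist": the turn about the world's z in rad; "claw": the closure, from -1 (fully open) to 1 (shut). A call has exactly 8 rows; each row is the pose to reach, as a shift and turn from the pose commanded when the call began; what a row does not reach only later rows make up. A row lasts 1/12 s, in which the tool goes at most 41.7 mm and 7.16 degrees, less where a joint would pass 70% of its speed; a pose out of reach is approached as far as the arm can. A call with a gripper value outside its range is refused whole. The fingers move at their own pace and stop on an object; "newtons" is the grip in N (left out, the last holds). Time passes only in rows, so rows that repeat a pose let the fingers close, or fill a call up. It gives the time, the measured TCP pose, the force, the opening and the grip force at its end, in the units of the state.
- arm.sense(): the state, without advancing time (a new reading comes with each control period).
- arm.camera(name): name is "scene" or "side" or "wrist"; returns the picture (420x560x3 uint8, red, green, blue); there is no depth.
- arm.get_calibration(name): a dict with "intrinsics" (3x3 intrinsics, pixels), "extrinsics" (4x4, takes a point from camera to world coordinates). Camera axes: x right, y down, z forward; pixel columns grow to the right and rows downward; lengths in m; the calibration is good to about 2 mm. A picture is of the moment at which its call begins: read the wrist's pose just before it. get_calibration takes no time and is no camera call; for the wrist camera it gives the pose at the moment of the call.
- arm.hand_in(): hands the job in; it is judged then, once.
The state is a dict: "t": time; "joint_pos": joint angles; "qd": joint speeds; "joint_efforts": joint torques, N m; "ee_pos": TCP position; "ee_rot": TCP orientation; "wrist_force": force on the tool from outside, world axes, zero at the start; "moment": the same for the moment, N m; "finger_gap": opening from 0.0 (shut) to 1.0 (fully open); "gripper_force": force on a finger pad.
Only numpy, scipy, OpenCV 4.12 (cv2) and the standard library are available. Lean on these libraries where they do the work, as an engineer would, in place of code of your own. Each camera call takes 0.05 s, during which the arm holds its last target. There are 200 camera calls.

## Working session

There is one attempt and no reset: what is moved stays moved. The work goes in short steps, Python scripts to look and compute and a tool call to move; the robot and the scene stay as the last step left them, time stands still between calls to the robot, and variables do not carry over. Pictures are saved under pics/ and viewed, at most 14 in all, crops included, and the job is handed in when it is done.

Besides the shell and the picture viewer there is one more tool, called after "Request:" as a command line: name --pt "numbers of a row" for each row, then --argument value for the rest. drive_tool: Moves the arm, as the interface text tells. Its arguments: {"type":"object","properties":{"dp":{"type":"array","items":{"type":"array","items":{"type":"number"}}},"twist":{"type":"array","items":{"type":"number"}},"claw":{"type":"array","items":{"type":"number"}},"newtons":{"type":"number"}},"required":["dp","twist","claw"]}

```bash
mkdir -p pics; cat > h.py <<'E'
import numpy as np, cv2
from plant import arm
def shot(n,f=None):
    im=arm.camera(n); 
    if f: cv2.imwrite('pics/'+f,cv2.cvtColor(im,cv2.COLOR_RGB2BGR))
    return im
def ray(n,uv,z,cal=None):
    c=cal or arm.get_calibration(n);K=np.array(c['intrinsics']);T=np.array(c['extrinsics'])
    d=T[:3,:3]@np.linalg.inv(K)@np.array([uv[0],uv[1],1.]);o=T[:3,3]
    return o+d*(z-o[2])/d[2]
def proj(n,P,cal=None):
    c=cal or arm.get_calibration(n);K=np.array(c['intrinsics']);T=np.array(c['extrinsics'])
    p=K@(T[:3,:3].T@(np.array(P)-T[:3,3]));return p[:2]/p[2]
E
python3 - <<'E'
from h import *
for n in('scene','side','wrist'):
    c=arm.get_calibration(n);print(n,np.round(c['extrinsics'],3).tolist(),np.round(c['intrinsics'],1).tolist())
    shot(n,n+'0.png')
print(arm.sense())
E
```

```text
scene [[-0.304, 0.623, -0.721, 1.77], [0.952, 0.214, -0.217, 0.364], [0.02, -0.753, -0.658, 1.167], [0.0, 0.0, 0.0, 1.0]] [[493.8, 0.0, 275.4], [0.0, 493.8, 202.8], [0.0, 0.0, 1.0]]
side [[0.995, -0.076, 0.066, 0.479], [-0.101, -0.769, 0.631, -1.039], [0.003, -0.634, -0.773, 1.394], [0.0, 0.0, 0.0, 1.0]] [[496.9, 0.0, 287.9], [0.0, 496.9, 211.2], [0.0, 0.0, 1.0]]
wrist [[1.0, 0.001, -0.001, 0.575], [0.001, -0.955, -0.298, 0.077], [-0.001, 0.298, -0.955, 0.372], [0.0, 0.0, 0.0, 1.0]] [[340.1, 0.0, 287.5], [0.0, 340.1, 208.8], [0.0, 0.0, 1.0]]
{'t': 0.15, 'joint_pos': array([-2.10081570e-01,  1.58923814e-01,  1.59793980e+00,  7.04289280e-06,
        1.38619532e+00, -2.10144745e-01]), 'qd': array([ 6.19088141e-04, -1.58628491e-03, -3.64732163e-03, -3.59697459e-05,
        1.09427792e-03,  3.79741792e-03]), 'joint_efforts': array([-2.14565043e-04, -3.96382570e+01, -3.31784391e+01, -3.73612720e-04,
        5.52137004e-03,  3.93964319e-05]), 'ee_pos': array([5.74539248e-01, 8.98610153e-05, 2.30533696e-01]), 'ee_rot': array([[-6.16536715e-05,  9.99998972e-01, -1.43259083e-03],
       [ 9.99999949e-01,  6.21014841e-05,  3.12546946e-04],
       [ 3.12635591e-04, -1.43257149e-03, -9.99998925e-01]]), 'wrist_force': array([-0.35419739, -0.32254679, -0.20171294]), 'moment': array([ 0.0191368 , -0.0375266 , -0.01870846]), 'gripper_force': 0.0, 'finger_gap': 0.9999403743083519}
```

View pics/scene0.png

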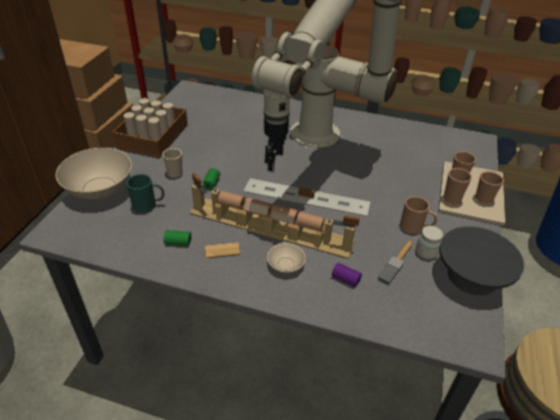

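View pics/side0.png

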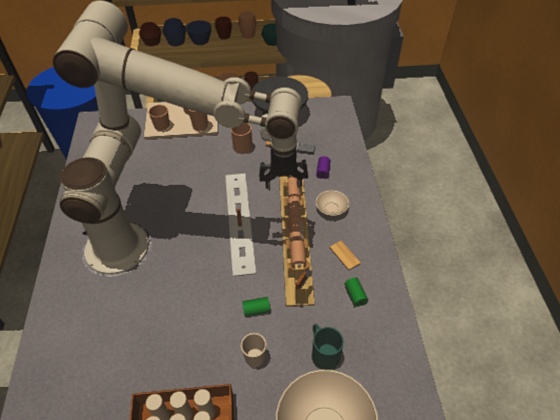

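```bash
python3 - <<'E'
from h import *
s=cv2.imread('pics/scene0.png')[160:270,170:380];w=cv2.imread('pics/wrist0.png')
a=cv2.resize(s,(560,293),interpolation=cv2.INTER_CUBIC)
b=cv2.imread('pics/side0.png')[165:310,215:325];b=cv2.resize(b,(230,303),interpolation=cv2.INTER_CUBIC)
o=np.zeros((600,800,3),np.uint8);o[:293,:560]=a;o[:303,565:795]=b
o[300:600,:400]=cv2.resize(w,(400,300));cv2.imwrite('pics/m1.png',o)
for uv,z in [((193,208),.0),((352,249),0),((246,184),.005),((369,209),.005)]:print('scene',ray('scene',uv,z))
for uv,z in [((287,303),.0),((313,301),0),((283,178),0),((228,175),.005),((234,275),.005),((255,271),.005)]:print('side',ray('side',uv,z))
E
```

```text
scene [ 0.6137944 -0.2862046  0.       ]
scene [0.6290017  0.28583482 0.        ]
scene [ 0.43229345 -0.15404738  0.005     ]
scene [0.42184739 0.30592127 0.005     ]
side [ 0.55857737 -0.27402681  0.        ]
side [ 0.6410713  -0.27512749  0.        ]
side [ 5.97145116e-01  2.63855186e-01 -2.22044605e-16]
side [0.38782874 0.29564394 0.005     ]
side [ 0.39609922 -0.15721484  0.005     ]
side [ 0.46533421 -0.14863438  0.005     ]
```

View pics/m1.png

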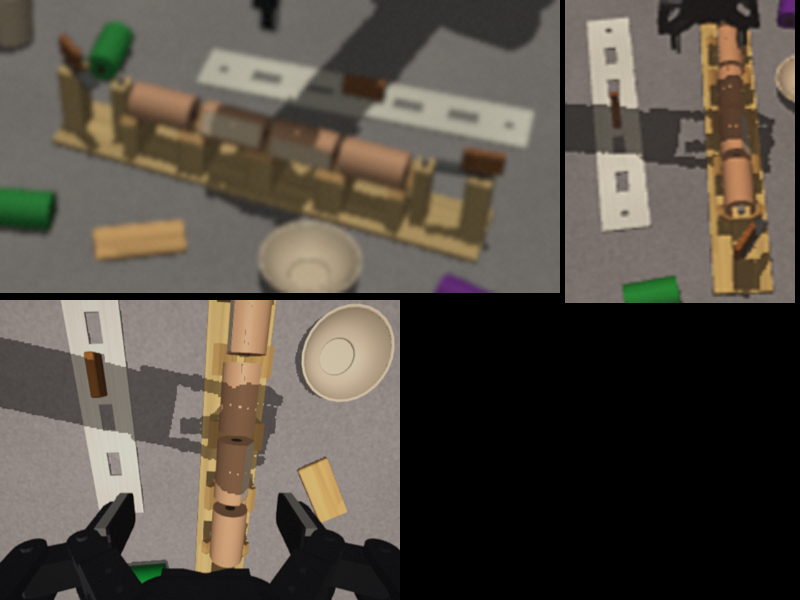

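Request:
drive_tool --pt "0 37 20" --pt "0 74 40" --pt "0 111 60" --pt "0 148 80" --pt "0 185 100" --pt "0 210 120" --pt "0 210 120" --pt "0 210 120" --twist '[0,0,0,0,0,0,0,0]' --claw '[-1,-1,-1,-1,-1,-1,-1,-1]'

```text
t: 0.82
ee_pos: [0.5752, 0.2113, 0.3524]
ee_rot: [[-0.003, 1.0, 0.002], [1.0, 0.003, 0.0], [0.0, 0.002, -1.0]]
wrist_force: [-0.0, -0.1, 0.0]
finger_gap: 1.004
gripper_force: 0.0
```

```bash
python3 - <<'E'
from h import *
print(arm.sense()['ee_pos']);np.save('calA.npy',arm.get_calibration('wrist'),allow_pickle=True);shot('wrist','wA.png')
E
```

```text
[0.57520947 0.21127102 0.35237971]
```

Request:
drive_tool --pt "0 -41 0" --pt "0 -82 0" --pt "0 -123 0" --pt "0 -164 0" --pt "0 -205 0" --pt "0 -246 0" --pt "0 -270 0" --pt "0 -270 0" --twist '[0,0,0,0,0,0,0,0]' --claw '[-1,-1,-1,-1,-1,-1,-1,-1]'

```text
t: 1.53
ee_pos: [0.5736, -0.0663, 0.349]
ee_rot: [[0.008, 1.0, -0.004], [1.0, -0.008, -0.001], [-0.001, -0.004, -1.0]]
wrist_force: [0.2, 0.5, -0.1]
finger_gap: 1.0
gripper_force: 0.0
```

```bash
python3 - <<'E'
from h import *
print(arm.sense()['ee_pos']);np.save('calB.npy',arm.get_calibration('wrist'),allow_pickle=True);shot('wrist','wB.png')
o=np.hstack([cv2.imread('pics/wA.png')[:,80:480],cv2.imread('pics/wB.png')[:,80:480]]);cv2.imwrite('pics/m2.png',o)
E
```

```text
[ 0.57357366 -0.06630582  0.34900525]
```

View pics/m2.png

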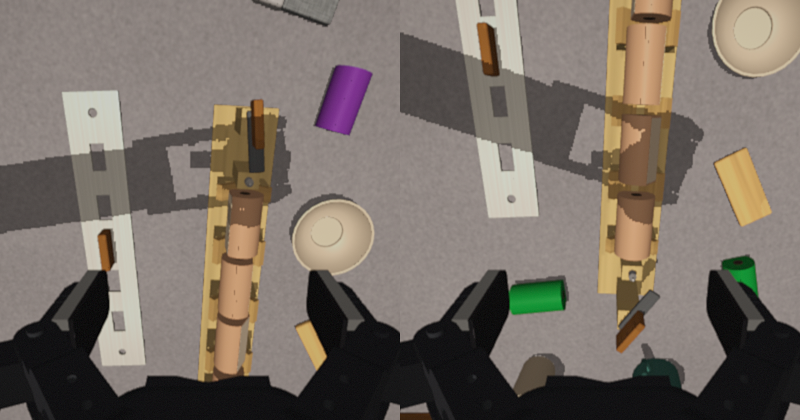

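```bash
python3 - <<'E'
from h import *
A=np.load('calA.npy',allow_pickle=True).item();B=np.load('calB.npy',allow_pickle=True).item()
a=cv2.imread('pics/wA.png');b=cv2.imread('pics/wB.png')
pl=ray('w',(329,182),.112,A);pr=ray('w',(312,274),.112,B);print(pl,pr,np.linalg.norm(pl-pr))
c=(pl+pr)/2;d=(pl-pr)/np.linalg.norm(pl-pr);print('c',c,'yaw',np.arctan2(-d[0],d[1]))
for y in(138,46,-46,-138):
    P=c+d*y/1000;P[2]=.075;print(y,P,proj('w',P,A),proj('w',P,B),proj('scene',P),proj('side',P))
print('templ holes',ray('w',(92+80,112),.005,A),ray('w',(122+80,351),.005,A),ray('w',(511-320,199),.005,B))
print('fin L',ray('w',(337,112),.139,A),'R', ray('w',(310,330),.139,B), c[:2]+d[:2]*.268,c[:2]-d[:2]*.268)
cl=cv2.createCLAHE(3,(4,4))
def enh(i):
    l=cv2.cvtColor(i,cv2.COLOR_BGR2LAB);l[...,0]=cl.apply(l[...,0]);return cv2.cvtColor(l,cv2.COLOR_LAB2BGR)
x=cv2.resize(enh(a[170:390,270:370]),None,fx=2.7,fy=2.7,interpolation=cv2.INTER_CUBIC)
y=cv2.resize(enh(b[80:300,270:370]),None,fx=2.7,fy=2.7,interpolation=cv2.INTER_CUBIC)
z=cv2.resize(enh(b[0:220,280:380]),None,fx=2.7,fy=2.7,interpolation=cv2.INTER_CUBIC)[:, :260]
cv2.imwrite('pics/m3.png',np.hstack([x,z,y])[:600,:800])
E
```

```text
[0.62426895 0.2009269  0.112     ] [ 0.60286711 -0.19323193  0.112     ] 0.39473943797339883
c [0.61356803 0.00384749 0.112     ] yaw -0.05424425185745462
138 [0.62105007 0.14164451 0.075     ] [321.35766845 220.11014865] [331.47429408 -29.24389358] [311.29444123 220.79376077] [292.81427398 188.00428251]
46 [0.61606204 0.04977983 0.075     ] [315.57342237 282.75460239] [324.53631261  65.36327851] [284.54806123 213.57944306] [294.23185692 207.79277538]
-46 [ 0.61107402 -0.04208485  0.075     ] [310.42446467 338.51876565] [318.5251777  147.33185636] [258.56684732 206.57151407] [295.7490897  228.97231224]
-138 [ 0.60608599 -0.13394954  0.075     ] [305.81158232 388.47713379] [313.26679176 219.03585639] [233.3184275  199.76124209] [297.37686251 251.69491265]
templ holes [0.41700184 0.27488694 0.005     ] [ 0.42991254 -0.12313917  0.005     ] [ 0.4293687  -0.12565835  0.005     ]
fin L [0.62599984 0.27899252 0.139     ] R [ 0.59952965 -0.25482066  0.139     ] [0.62809836 0.2714533 ] [ 0.5990377  -0.26375832]
```

View pics/m3.png

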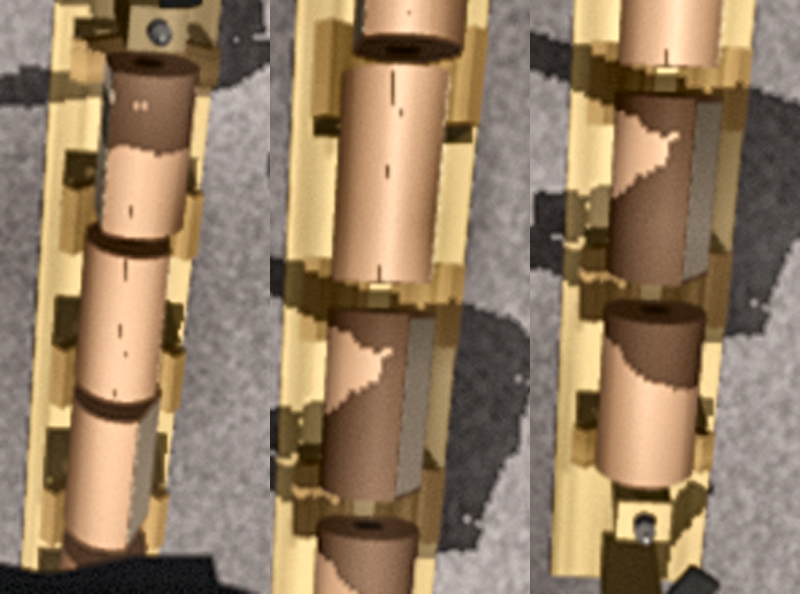

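Request:
drive_tool --pt "4 -34 -25" --pt "8 -68 -50" --pt "12 -102 -75" --pt "16 -136 -100" --pt "20 -170 -125" --pt "25 -204 -150" --pt "25 -204 -150" --pt "25 -204 -150" --twist '[-0.12,-0.24,-0.36,-0.48,-0.6,-0.63,-0.63,-0.63]' --claw '[0,0,0,0,0,0,0,0]'

```text
t: 2.25
ee_pos: [0.5979, -0.2643, 0.1971]
ee_rot: [[0.591, 0.807, -0.006], [0.807, -0.591, 0.004], [-0.0, -0.007, -1.0]]
wrist_force: [0.7, 0.0, -0.0]
finger_gap: 0.503
gripper_force: 0.0
```

```bash
python3 - <<'E'
from h import *
s=arm.sense();print(s['ee_pos'],s['finger_gap'])
c=arm.get_calibration('wrist');i=shot('wrist','wC.png')
P=[.599,-.264,.139];print(proj('w',P,c))
hsv=cv2.cvtColor(i,cv2.COLOR_RGB2HSV)
s2=arm.camera('scene');cv2.imwrite('pics/s2.png',cv2.cvtColor(s2,cv2.COLOR_RGB2BGR))
o=np.zeros((420,800,3),np.uint8);o[:,:560]=i[...,::-1];o[:240,560:]=cv2.resize(s2[150:270,160:280,::-1],(240,240));cv2.imwrite('pics/m4.png',o)
E
```

```text
[ 0.59793023 -0.26433277  0.1971197 ] 0.5026320090764438
[288.62668502 229.61977955]
```

View pics/m4.png

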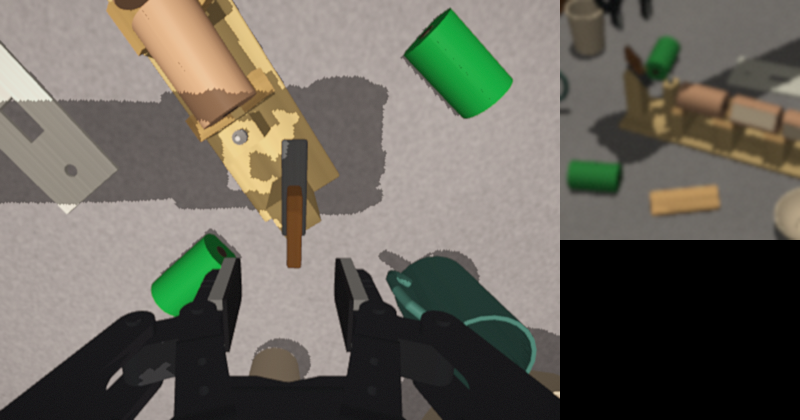

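Request:
drive_tool --pt "2 -2 -30" --pt "2 -2 -60" --pt "2 -2 -85" --pt "2 -2 -85" --pt "2 -2 -85" --pt "2 -2 -85" --pt "2 -2 -85" --pt "2 -2 -85" --twist '[0,0,0,0,0,0,0,0]' --claw '[0,0,0,0.9,0.9,0.9,0.9,0.9]' --newtons 30

```text
t: 3.02
ee_pos: [0.6023, -0.2648, 0.1187]
ee_rot: [[0.588, 0.809, 0.0], [0.809, -0.588, 0.001], [0.001, -0.0, -1.0]]
wrist_force: [-3.8, 4.1, -0.7]
finger_gap: 0.104
gripper_force: 34.0
```

Request:
drive_tool --pt "0 0 0" --pt "0 0 0" --pt "0 0 0" --pt "0 0 0" --pt "0 0 0" --pt "0 0 0" --pt "0 0 0" --pt "0 0 0" --twist '[-0.12,-0.24,-0.36,-0.48,-0.6,-0.72,-0.84,-0.96]' --claw '[0.9,0.9,0.9,0.9,0.9,0.9,0.9,0.9]'

```text
t: 3.68
ee_pos: [0.6043, -0.269, 0.1188]
ee_rot: [[1.0, -0.025, 0.007], [-0.025, -1.0, -0.008], [0.007, 0.008, -1.0]]
wrist_force: [5.5, -10.6, -11.8]
finger_gap: 0.107
gripper_force: 32.6
```

Request:
drive_tool --pt "0 0 0" --pt "0 0 0" --pt "0 0 0" --pt "0 0 0" --pt "0 0 0" --pt "0 0 40" --pt "0 0 80" --pt "0 0 80" --twist '[-0.03,-0.03,-0.03,-0.03,-0.03,-0.03,-0.03,-0.03]' --claw '[0.9,0.9,0,0,0,0,0,0]'

```text
t: 4.35
ee_pos: [0.6065, -0.2684, 0.2079]
ee_rot: [[0.999, -0.049, 0.014], [-0.048, -0.999, -0.01], [0.015, 0.009, -1.0]]
wrist_force: [1.8, -1.6, 3.0]
finger_gap: 0.497
gripper_force: 0.0
```

Request:
drive_tool --pt "2 35 5" --pt "4 75 5" --pt "6 115 5" --pt "8 155 5" --pt "10 195 5" --pt "12 235 5" --pt "14 275 5" --pt "16 315 5" --twist '[0.12,0.24,0.36,0.48,0.6,0.72,0.84,0.96]' --claw '[0,0,0,0,0,0,0,0]'

```text
t: 5.02
ee_pos: [0.6183, 0.0513, 0.2029]
ee_rot: [[0.608, 0.794, 0.003], [0.794, -0.608, -0.0], [0.002, 0.002, -1.0]]
wrist_force: [0.4, -0.4, -0.6]
finger_gap: 0.5
gripper_force: 0.0
```

Request:
drive_tool --pt "2 40 0" --pt "4 80 0" --pt "6 120 0" --pt "8 160 0" --pt "10 200 0" --pt "11 223 0" --pt "11 223 0" --pt "11 223 0" --twist '[0.12,0.24,0.36,0.48,0.6,0.62,0.62,0.62]' --claw '[0,0,0,0,0,0,0,0]'

```text
t: 5.68
ee_pos: [0.6289, 0.2736, 0.2023]
ee_rot: [[0.038, 0.999, 0.002], [0.999, -0.038, 0.0], [0.0, 0.002, -1.0]]
wrist_force: [0.3, 0.1, 0.4]
finger_gap: 0.501
gripper_force: 0.0
```

```bash
python3 - <<'E'
from h import *
c=arm.get_calibration('wrist');i=shot('wrist','wD.png');s=arm.sense();print(s['ee_pos'],s['ee_rot'])
print(proj('w',s['ee_pos']*[1,1,0]+[0,0,.139],c))
h=cv2.cvtColor(i,cv2.COLOR_RGB2HSV);m=cv2.inRange(h,(3,120,40),(15,255,190));m[:, :200]=0;m[:,400:]=0
n,l,st,ce=cv2.connectedComponentsWithStats(m)
for k in range(1,n):
    if st[k,4]>150:
        r=cv2.minAreaRect(np.argwhere(l==k)[:,::-1].astype(np.float32));print(r,st[k]);print(ray('w',r[0],.135,c))
s2=arm.camera('scene');o=np.zeros((420,800,3),np.uint8);o[:,:560]=i[...,::-1];o[:240,560:]=cv2.resize(s2[150:270,160:280,::-1],(240,240));cv2.imwrite('pics/m5.png',o)
E
```

```text
[0.62912111 0.27216627 0.20217143] [[ 3.94529830e-02  9.99220599e-01  1.28706797e-03]
 [ 9.99221415e-01 -3.94527456e-02 -2.09350012e-04]
 [-1.58408479e-04  1.29432536e-03 -9.99999150e-01]]
[286.6444963  229.60602459]
((286.10772705078125, 229.8615264892578), (79.87837219238281, 15.876444816589355), 82.87498474121094) [ 275  190   23   81 1191]
[0.62870231 0.27047855 0.135     ]
```

View pics/m5.png

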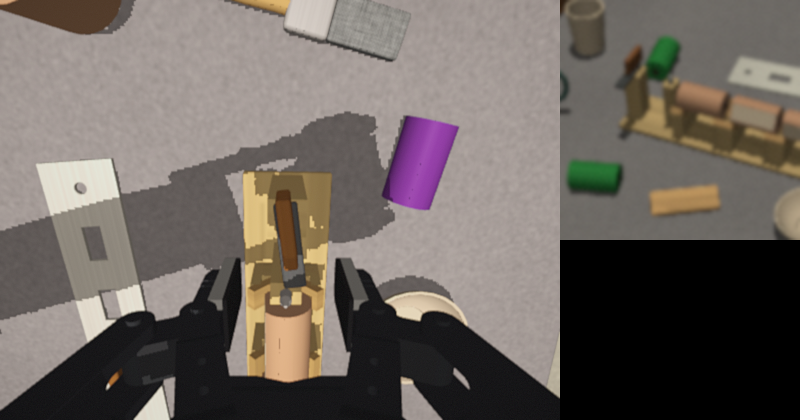

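Request:
drive_tool --pt "0 -1 -30" --pt "0 -1 -60" --pt "0 -1 -86" --pt "0 -1 -86" --pt "0 -1 -86" --pt "0 -1 -86" --pt "0 -1 -86" --pt "0 -1 -86" --twist '[0.1,0.12,0.12,0.12,0.12,0.12,0.12,0.12]' --claw '[0,0,0,0.9,0.9,0.9,0.9,0.9]' --newtons 30

```text
t: 6.45
ee_pos: [0.6279, 0.2699, 0.1164]
ee_rot: [[-0.079, 0.997, -0.003], [0.997, 0.079, -0.002], [-0.001, -0.003, -1.0]]
wrist_force: [-6.2, -3.1, -2.9]
finger_gap: 0.106
gripper_force: 32.3
```

Request:
drive_tool --pt "0 0 0" --pt "0 0 0" --pt "0 0 0" --pt "0 0 0" --pt "0 0 0" --pt "0 0 0" --pt "0 0 0" --pt "0 0 0" --twist '[0.12,0.24,0.36,0.48,0.6,0.72,0.84,0.96]' --claw '[0.9,0.9,0.9,0.9,0.9,0.9,0.9,0.9]'

```text
t: 7.12
ee_pos: [0.6252, 0.2683, 0.1164]
ee_rot: [[-0.865, 0.502, -0.01], [0.502, 0.865, -0.006], [0.006, -0.01, -1.0]]
wrist_force: [-18.0, -11.1, 5.6]
finger_gap: 0.105
gripper_force: 33.5
```

Request:
drive_tool --pt "0 0 0" --pt "0 0 0" --pt "0 0 0" --pt "0 0 0" --pt "0 0 0" --pt "0 0 0" --pt "0 0 0" --pt "0 0 0" --twist '[0.12,0.24,0.36,0.46,0.46,0.46,0.46,0.46]' --claw '[0.9,0.9,0.9,0.9,0.9,0.9,0,0]'

```text
t: 7.78
ee_pos: [0.6307, 0.2707, 0.1185]
ee_rot: [[-0.997, 0.072, 0.005], [0.072, 0.997, 0.001], [-0.005, 0.001, -1.0]]
wrist_force: [0.5, 0.9, 0.6]
finger_gap: 0.378
gripper_force: 0.0
```

Request:
drive_tool --pt "0 0 40" --pt "-4 -20 80" --pt "-6 -55 80" --pt "-8 -90 80" --pt "-12 -130 80" --pt "-16 -130 80" --pt "-20 -130 80" --pt "-22 -130 80" --twist '[0,-0.12,-0.24,-0.36,-0.48,-0.6,-0.72,-0.84]' --claw '[-1,-1,-1,-1,-1,-1,-1,-1]'

```text
t: 8.45
ee_pos: [0.6084, 0.14, 0.1983]
ee_rot: [[-0.607, 0.795, 0.005], [0.795, 0.607, 0.0], [-0.003, 0.004, -1.0]]
wrist_force: [0.7, -0.5, -0.2]
finger_gap: 1.0
gripper_force: 0.0
```

Request:
drive_tool --pt "0 0 0" --pt "0 0 0" --pt "0 0 0" --pt "0 0 0" --pt "0 0 0" --pt "0 0 0" --pt "0 0 0" --pt "0 0 0" --twist '[-0.12,-0.24,-0.36,-0.48,-0.6,-0.71,-0.71,-0.71]' --claw '[-1,-1,-1,-1,-1,-1,-1,-1]'

```text
t: 9.12
ee_pos: [0.6082, 0.141, 0.1974]
ee_rot: [[0.047, 0.999, 0.004], [0.999, -0.047, 0.0], [0.0, 0.004, -1.0]]
wrist_force: [0.1, 1.0, 0.1]
finger_gap: 0.997
gripper_force: 0.0
```

```bash
python3 - <<'E'
from h import *
c=arm.get_calibration('wrist');i=shot('wrist','wE.png');s=arm.sense();print(s['ee_pos'],s['ee_rot'][:,1])
for P in([.6242,.203,.114],[.6208,.140,.099],[.6208,.140,.0935]):print(proj('w',P,c))
s2=shot('scene');sd=shot('side')
o=np.zeros((600,800,3),np.uint8);o[:420,:400]=i[:,80:480,::-1]
o[:300,400:]=cv2.resize(s2[180:255,210:310,::-1],(400,300),interpolation=cv2.INTER_CUBIC);o[300:,400:]=cv2.resize(sd[190:265,250:350,::-1],(400,300),interpolation=cv2.INTER_CUBIC);cv2.imwrite('pics/m6.png',o)
E
```

```text
[0.60790643 0.14098341 0.19695965] [ 0.99888656 -0.04708401  0.0029552 ]
[306.24883544 125.30962595]
[303.07561967 211.48854057]
[302.72895396 209.26860497]
```

View pics/m6.png

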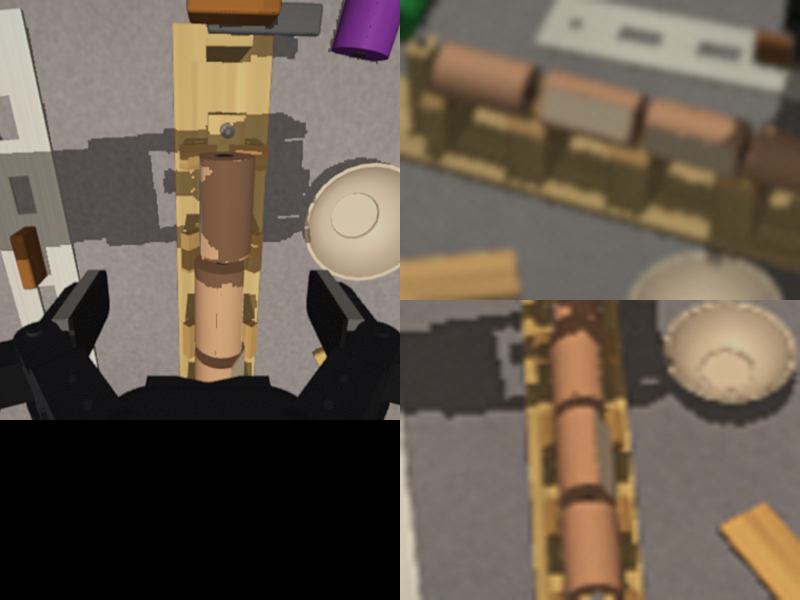

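Request:
drive_tool --pt "0 0 -30" --pt "0 0 -60" --pt "0 0 -80" --pt "0 0 -90" --pt "0 0 -95" --pt "0 0 -98" --pt "0 0 -101" --pt "0 0 -101" --twist '[0,0,0,0,0,0,0,0]' --claw '[1,1,1,1,1,1,1,1]' --newtons 60

```text
t: 9.93
ee_pos: [0.6138, 0.1406, 0.1009]
ee_rot: [[0.05, 0.999, 0.016], [0.999, -0.05, -0.0], [0.001, 0.016, -1.0]]
wrist_force: [4.7, -0.3, 10.6]
finger_gap: 0.007
gripper_force: 5.1
```

Request:
drive_tool --pt "3 0 0" --pt "6 0 0" --pt "9 0 0" --pt "12 0 0" --pt "15 0 0" --pt "18 0 0" --pt "21 0 0" --pt "24 0 0" --twist '[0,0,0,0,0,0,0,0]' --claw '[1,1,1,1,1,1,1,1]'

```text
t: 10.6
ee_pos: [0.6337, 0.1401, 0.1046]
ee_rot: [[0.049, 0.999, 0.005], [0.999, -0.049, -0.003], [-0.002, 0.005, -1.0]]
wrist_force: [-18.7, -5.2, 45.1]
finger_gap: 0.001
gripper_force: 22.3
```

Request:
drive_tool --pt "0 0 10" --pt "0 0 40" --pt "-6 0 80" --pt "-12 0 100" --pt "-12 0 100" --pt "-12 0 100" --pt "-12 0 100" --pt "-12 0 100" --twist '[0,0,0,0,0,0,0,0]' --claw '[1,1,1,-1,-1,-1,-1,-1]'

```text
t: 11.27
ee_pos: [0.6181, 0.141, 0.1926]
ee_rot: [[0.05, 0.999, -0.003], [0.999, -0.05, -0.0], [-0.0, -0.003, -1.0]]
wrist_force: [-0.1, -0.3, -0.1]
finger_gap: 0.713
gripper_force: 0.0
```

```bash
cat >> h.py <<'E'
def rep(name,y):
    """crop of the rollers, wrist+scene+side"""
    c=arm.get_calibration('wrist');i=shot('wrist');s=arm.sense();print(np.round(s['ee_pos'],4),s['ee_rot'][:,1])
    s2=shot('scene');sd=shot('side');o=np.zeros((600,800,3),np.uint8)
    o[:,:400]=cv2.resize(i[60:360,188:388,::-1],(400,600))
    o[:300,400:]=cv2.resize(s2[180:255,210:310,::-1],(400,300),interpolation=cv2.INTER_CUBIC);o[300:,400:]=cv2.resize(sd[190:265,250:350,::-1],(400,300),interpolation=cv2.INTER_CUBIC);cv2.imwrite('pics/'+name,o)
E
python3 - <<'E'
from h import *
rep('m7.png',0)
E
```

```text
[0.6181 0.1409 0.1924] [ 0.99874645 -0.04994568 -0.00331163]
```

View pics/m7.png

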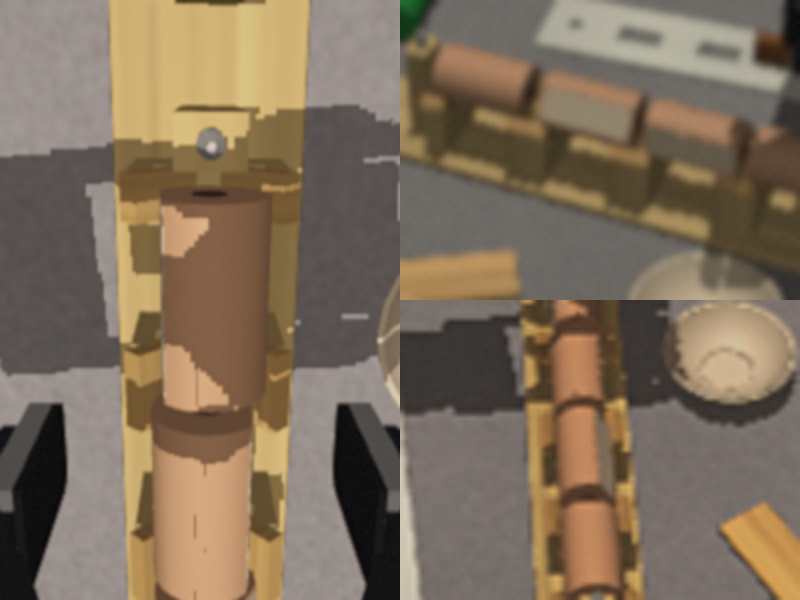

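```bash
cat >> h.py <<'E'
CX=np.array([.6136,.0035]);D=np.array([.0535,.9986]);EX=np.array([.9986,-.0535])
def unroll(cams=('wrist','scene','side'),ys=(138,46,-46,-138),ims=None):
    for n in cams:
        c=arm.get_calibration(n);im=ims[n] if ims else shot(n)
        h=cv2.cvtColor(cv2.GaussianBlur(im,(3,3),0),cv2.COLOR_RGB2HSV);T=np.array(c['extrinsics'])
        for k,y0 in enumerate(ys):
            out=[]
            for th in range(-130,131,10):
                v=[]
                for dy in range(-30,31,5):
                    t=np.radians(th);nx=np.sin(t)*EX
                    N=np.array([nx[0],nx[1],np.cos(t)]);b=CX+D*(y0+dy)/1000
                    P=np.array([b[0],b[1],.075])+.0235*N
                    if N@(T[:3,3]-P)/np.linalg.norm(T[:3,3]-P)<.12: continue
                    u=np.round(proj(n,P,c)).astype(int)
                    if 0<=u[0]<560 and 0<=u[1]<(345 if n=='wrist' else 420): v.append(h[u[1],u[0],1])
                out.append(f'{th}:{int(np.median(v))}' if len(v)>5 else '')
            print(n,y0,' '.join(o for o in out if o))
E
python3 - <<'E'
from h import *
unroll()
print('before wA');
A=np.load('calA.npy',allow_pickle=True).item()
E
```

```text
wrist 138 -70:126 -60:126 -50:119 -40:108 -30:119 -20:118 -10:118 0:118 10:120 20:120 30:119 40:120 50:121 60:120 70:121
wrist 46 -70:122 -60:117 -50:114 -40:110 -30:108 -20:106 -10:105 0:105 10:106 20:107 30:109 40:111 50:101 60:122 70:129
wrist -46 
wrist -138 
scene 138 -30:72 -20:86 -10:98 0:107 10:111 20:111 30:112 40:111 50:110 60:110 70:110 80:112 90:112 100:112 110:113 120:113
scene 46 -30:65 -20:75 -10:90 0:105 10:109 20:109 30:109 40:108 50:99 60:80 70:66 80:64 90:64 100:68 110:74 120:83
scene -46 -30:70 -20:81 -10:94 0:104 10:108 20:102 30:84 40:69 50:64 60:62 70:62 80:64 90:67 100:75 110:80 120:93
scene -138 -30:72 -20:77 -10:91 0:104 10:109 20:110 30:110 40:110 50:110 60:111 70:111 80:111 90:112 100:113 110:113 120:114
side 138 -80:128 -70:117 -60:117 -50:115 -40:121 -30:129 -20:131 -10:127 0:126 10:126 20:125 30:124 40:123 50:123 60:123 70:128
side 46 -80:132 -70:131 -60:133 -50:132 -40:132 -30:132 -20:132 -10:131 0:131 10:131 20:131 30:131 40:131 50:129 60:132 70:133
side -46 -80:130 -70:131 -60:132 -50:132 -40:132 -30:132 -20:132 -10:131 0:131 10:130 20:119 30:96 40:83 50:87 60:99 70:104
side -138 -80:132 -70:132 -60:132 -50:132 -40:132 -30:131 -20:131 -10:131 0:131 10:130 20:132 30:132 40:132 50:132 60:132 70:131
before wA
```

```bash
python3 - <<'E'
from h import *
import h
A=np.load('calA.npy',allow_pickle=True).item();B=np.load('calB.npy',allow_pickle=True).item()
for f,c,ys in(('wA',A,(138,46)),('wB',B,(46,-46,-138)),('wE',None,(138,))):
    if c is None: continue
    h.arm=type('X',(),{'get_calibration':staticmethod(lambda n,c=c:c)})
    im=cv2.cvtColor(cv2.imread('pics/%s.png'%f),cv2.COLOR_BGR2RGB)
    unroll(('wrist',),ys,{'wrist':im})
E
```

```text
wrist 138 -80:126 -70:123 -60:99 -50:74 -40:110 -30:112 -20:108 -10:111 0:105 10:109 20:117 30:120 40:116 50:120 60:121 70:123
wrist 46 -80:124 -70:121 -60:117 -50:115 -40:112 -30:110 -20:108 -10:107 0:107 10:108 20:109 30:111 40:112 50:113 60:119 70:124
wrist 46 -80:120 -70:121 -60:117 -50:115 -40:112 -30:110 -20:107 -10:100 0:94 10:104 20:109 30:111 40:112 50:105 60:113 70:115
wrist -46 -80:124 -70:122 -60:119 -50:120 -40:119 -30:120 -20:121 -10:119 0:116 10:119 20:120 30:74 40:72 50:72 60:77 70:93
wrist -138 -80:123 -70:120 -60:117 -50:114 -40:111 -30:109 -20:107 -10:105 0:105 10:107 20:109 30:113 40:113 50:120 60:120 70:121
```

Request:
drive_tool --pt "19 0 -35" --pt "19 0 -70" --pt "19 0 -85" --pt "19 0 -94" --pt "19 0 -98" --pt "20 0 -98" --pt "21 0 -98" --pt "22 0 -98.5" --twist '[0,0,0,0,0,0,0,0]' --claw '[1,1,1,1,1,1,1,1]'

```text
t: 12.23
ee_pos: [0.6458, 0.1411, 0.1047]
ee_rot: [[0.05, 0.999, 0.012], [0.999, -0.05, -0.0], [0.001, 0.012, -1.0]]
wrist_force: [1.1, 0.5, 1.1]
finger_gap: 0.0
gripper_force: 0.0
```

Request:
drive_tool --pt "2 0 -0.5" --pt "3.5 0 -1.5" --pt "5 0 -2.5" --pt "6.5 0 -3.5" --pt "8 0 -5" --pt "9 0 -6" --pt "10 0 -7.5" --pt "11 0 -9" --twist '[0,0,0,0,0,0,0,0]' --claw '[1,1,1,1,1,1,1,1]'

```text
t: 12.9
ee_pos: [0.652, 0.141, 0.0864]
ee_rot: [[0.05, 0.999, -0.0], [0.999, -0.05, -0.0], [-0.0, -0.0, -1.0]]
wrist_force: [0.8, 0.2, -0.5]
finger_gap: 0.001
gripper_force: 0.0
```

Request:
drive_tool --pt "6 0 0" --pt "10 0 30" --pt "0 0 70" --pt "-15 0 98" --pt "-27 0 98" --pt "-27 0 98" --pt "-27 0 98" --pt "-27 0 98" --twist '[0,0,0,0,0,0,0,0]' --claw '[1,1,1,1,1,1,1,1]'

```text
t: 13.57
ee_pos: [0.6247, 0.1409, 0.1832]
ee_rot: [[0.05, 0.999, -0.002], [0.999, -0.05, -0.0], [-0.0, -0.002, -1.0]]
wrist_force: [0.8, -0.6, -1.8]
finger_gap: 0.002
gripper_force: 0.0
```

```bash
python3 - <<'E'
from h import *
print(arm.sense()['ee_pos']);unroll(('wrist','scene'),(138,))
E
```

```text
[0.624686   0.14087468 0.18323194]
wrist 138 -70:112 -60:117 -50:95 -40:65 -30:106 -20:104 -10:110 0:116 10:117 20:119 30:118 40:119 50:119 60:120 70:119
scene 138 -30:78 -20:91 -10:100 0:108 10:111 20:111 30:112 40:110 50:110 60:110 70:110 80:111 90:111 100:112 110:113 120:113
```

Request:
drive_tool --pt "7 0 -35" --pt "7 0 -70" --pt "7 0 -80" --pt "7 0 -83" --pt "7 0 -86" --pt "7 0 -88" --pt "7 0 -88.5" --pt "7 0 -88.5" --twist '[0,0,0,0,0,0,0,0]' --claw '[1,1,1,1,1,1,1,1]'

```text
t: 14.33
ee_pos: [0.6329, 0.1409, 0.0986]
ee_rot: [[0.05, 0.999, 0.001], [0.999, -0.05, -0.0], [-0.0, 0.001, -1.0]]
wrist_force: [-3.6, -0.1, 8.2]
finger_gap: 0.003
gripper_force: 3.5
```

Request:
drive_tool --pt "1.7 0 -0.3" --pt "3.3 0 -0.9" --pt "5 0 -1.7" --pt "6.5 0 -2.5" --pt "8 0 -3.5" --pt "9.4 0 -4.5" --pt "10.7 0 -5.6" --pt "11.8 0 -6.8" --twist '[0,0,0,0,0,0,0,0]' --claw '[1,1,1,1,1,1,1,1]'

```text
t: 15.0
ee_pos: [0.6453, 0.141, 0.0909]
ee_rot: [[0.05, 0.999, 0.003], [0.999, -0.05, 0.0], [0.0, 0.003, -1.0]]
wrist_force: [1.7, -0.5, 5.4]
finger_gap: -0.001
gripper_force: 2.5
```

Request:
drive_tool --pt "0 0 0" --pt "0 0 0" --pt "5 0 0" --pt "10 0 10" --pt "0 0 50" --pt "-15 0 95" --pt "-18 0 95" --pt "-18 0 95" --twist '[0,0,0,0,0,0,0,0]' --claw '[1,1,1,1,1,1,1,1]'

```text
t: 15.67
ee_pos: [0.6276, 0.1413, 0.1891]
ee_rot: [[0.05, 0.999, 0.007], [0.999, -0.05, 0.0], [0.001, 0.007, -1.0]]
wrist_force: [-1.0, -0.0, -0.6]
finger_gap: 0.0
gripper_force: 0.0
```

```bash
python3 - <<'E'
from h import *
print(arm.sense()['ee_pos']);unroll(('wrist','scene'),(138,))
E
```

```text
[0.62755878 0.14128818 0.18913117]
wrist 138 -70:112 -60:112 -50:67 -40:63 -30:68 -20:105 -10:102 0:117 10:118 20:118 30:118 40:119 50:120 60:121 70:120
scene 138 -30:77 -20:88 -10:99 0:107 10:110 20:111 30:110 40:111 50:110 60:110 70:112 80:112 90:112 100:112 110:112 120:113
```

Request:
drive_tool --pt "1 0 -35" --pt "1 0 -70" --pt "1 0 -86" --pt "1 0 -90" --pt "1 0 -93" --pt "1 0 -95.5" --pt "1 0 -95.5" --pt "2 0 -95.5" --twist '[0,0,0,0,0,0,0,0]' --claw '[1,1,1,1,1,1,1,1]'

```text
t: 16.43
ee_pos: [0.6307, 0.1405, 0.1003]
ee_rot: [[0.049, 0.999, 0.004], [0.999, -0.049, -0.002], [-0.002, 0.005, -1.0]]
wrist_force: [-24.5, -5.4, 64.0]
finger_gap: 0.001
gripper_force: 31.8
```

Request:
drive_tool --pt "2.2 0 -0.3" --pt "3.8 0 -0.7" --pt "5.3 0 -1.1" --pt "6.8 0 -1.8" --pt "8.2 0 -2.5" --pt "10.9 0 -4.3" --pt "13.2 0 -6.6" --pt "15 0 -9.3" --twist '[0,0,0,0,0,0,0,0]' --claw '[1,1,1,1,1,1,1,1]'

```text
t: 17.1
ee_pos: [0.6493, 0.1407, 0.085]
ee_rot: [[0.05, 0.999, 0.014], [0.999, -0.05, 0.0], [0.001, 0.014, -1.0]]
wrist_force: [6.7, -1.2, 20.8]
finger_gap: 0.002
gripper_force: 9.2
```

Request:
drive_tool --pt "0 0 0" --pt "0 0 0" --pt "5 0 0" --pt "10 0 10" --pt "0 0 50" --pt "-15 0 95" --pt "-18 0 105" --pt "-18 0 105" --twist '[0,0,0,0,0,0,0,0]' --claw '[1,1,1,1,1,1,1,1]'

```text
t: 17.77
ee_pos: [0.6262, 0.1412, 0.1887]
ee_rot: [[0.05, 0.999, 0.005], [0.999, -0.05, 0.0], [0.0, 0.005, -1.0]]
wrist_force: [0.7, -0.7, 0.7]
finger_gap: -0.0
gripper_force: 0.0
```

```bash
python3 - <<'E'
from h import *
print(arm.sense()['ee_pos']);unroll(('wrist','scene'),(138,))
E
```

```text
[0.62617575 0.14123445 0.1887023 ]
wrist 138 -70:109 -60:69 -50:59 -40:59 -30:59 -20:59 -10:103 0:117 10:117 20:118 30:118 40:118 50:120 60:119 70:120
scene 138 -30:44 -20:63 -10:77 0:97 10:106 20:110 30:111 40:111 50:110 60:111 70:110 80:111 90:111 100:111 110:113 120:113
```

Request:
drive_tool --pt "4.5 0 -35" --pt "4.5 0 -70" --pt "4.5 0 -86" --pt "4.5 0 -90" --pt "4.5 0 -92" --pt "4.5 0 -93.5" --pt "4.5 0 -93.5" --pt "4.5 0 -93.5" --twist '[0,0,0,0,0,0,0,0]' --claw '[1,1,1,1,1,1,1,1]'

```text
t: 18.53
ee_pos: [0.6317, 0.1405, 0.0997]
ee_rot: [[0.049, 0.999, 0.004], [0.999, -0.049, -0.002], [-0.001, 0.004, -1.0]]
wrist_force: [-18.6, -3.1, 51.6]
finger_gap: 0.002
gripper_force: 25.0
```

Request:
drive_tool --pt "1.8 0 -0.2" --pt "3.5 0 -0.6" --pt "5.2 0 -1.2" --pt "6.9 0 -1.8" --pt "10 0 -3.6" --pt "12.7 0 -5.9" --pt "15 0 -8.6" --pt "16.8 0 -11.7" --twist '[0,0,0,0,0,0,0,0]' --claw '[1,1,1,1,1,1,1,1]'

```text
t: 19.2
ee_pos: [0.6511, 0.1406, 0.0831]
ee_rot: [[0.05, 0.999, 0.011], [0.999, -0.05, 0.0], [0.001, 0.011, -1.0]]
wrist_force: [4.8, -0.5, 20.6]
finger_gap: -0.002
gripper_force: 9.0
```

Request:
drive_tool --pt "0 0 0" --pt "0 0 0" --pt "5 0 0" --pt "10 0 10" --pt "0 0 50" --pt "-15 0 95" --pt "-20 0 105" --pt "-20 0 105" --twist '[0,0,0,0,0,0,0,0]' --claw '[1,1,1,1,1,1,1,1]'

```text
t: 19.87
ee_pos: [0.6269, 0.1413, 0.1881]
ee_rot: [[0.05, 0.999, 0.004], [0.999, -0.05, 0.0], [0.0, 0.004, -1.0]]
wrist_force: [0.9, 0.3, 1.1]
finger_gap: 0.003
gripper_force: 0.0
```

```bash
python3 - <<'E'
from h import *
print(arm.sense()['ee_pos']);unroll(('wrist','scene'),(138,))
E
```

```text
[0.62691892 0.14127467 0.18806726]
wrist 138 -70:110 -60:71 -50:57 -40:57 -30:57 -20:57 -10:57 0:116 10:118 20:119 30:118 40:119 50:119 60:120 70:120
scene 138 -30:29 -20:45 -10:60 0:82 10:100 20:109 30:109 40:110 50:110 60:111 70:112 80:111 90:112 100:112 110:112 120:112
```

Request:
drive_tool --pt "6 0 -35" --pt "6 0 -70" --pt "6 0 -84" --pt "6 0 -88" --pt "6 0 -90" --pt "6 0 -91.5" --pt "6 0 -91.5" --pt "6 0 -91.5" --twist '[0,0,0,0,0,0,0,0]' --claw '[1,1,1,1,1,1,1,1]'

```text
t: 20.63
ee_pos: [0.6337, 0.1407, 0.0979]
ee_rot: [[0.05, 0.999, 0.002], [0.999, -0.05, -0.001], [-0.001, 0.002, -1.0]]
wrist_force: [-10.0, -2.2, 31.7]
finger_gap: 0.001
gripper_force: 14.2
```

Request:
drive_tool --pt "1.8 0 -0.4" --pt "3.7 0 -1" --pt "5.5 0 -1.8" --pt "7.1 0 -2.6" --pt "8.7 0 -3.6" --pt "10.1 0 -4.7" --pt "12.8 0 -7.4" --pt "14.9 0 -10.4" --twist '[0,0,0,0,0,0,0,0]' --claw '[1,1,1,1,1,1,1,1]'

```text
t: 21.3
ee_pos: [0.6499, 0.1408, 0.0845]
ee_rot: [[0.05, 0.999, 0.006], [0.999, -0.05, -0.0], [0.0, 0.006, -1.0]]
wrist_force: [5.5, -0.9, 12.6]
finger_gap: 0.003
gripper_force: 5.5
```

Request:
drive_tool --pt "0 0 0" --pt "5 0 0" --pt "8 0 10" --pt "-5 0 28" --pt "-15 0 28" --pt "-15 0 20" --pt "-15 0 12" --pt "-15 0 10.4" --twist '[0,0,0,0,0,0,0,0]' --claw '[1,1,1,1,1,1,1,1]'

```text
t: 21.97
ee_pos: [0.634, 0.141, 0.0962]
ee_rot: [[0.05, 0.999, 0.003], [0.999, -0.05, 0.0], [0.0, 0.003, -1.0]]
wrist_force: [-4.8, -0.8, 29.2]
finger_gap: -0.001
gripper_force: 13.8
```

Request:
drive_tool --pt "1.8 0 -0.4" --pt "3.7 0 -1" --pt "5.5 0 -1.8" --pt "7.1 0 -2.6" --pt "8.7 0 -3.6" --pt "10.1 0 -4.7" --pt "12.8 0 -7.4" --pt "14.9 0 -10.4" --twist '[0,0,0,0,0,0,0,0]' --claw '[1,1,1,1,1,1,1,1]'

```text
t: 22.63
ee_pos: [0.6483, 0.1408, 0.0827]
ee_rot: [[0.05, 0.999, 0.002], [0.999, -0.05, -0.0], [0.0, 0.002, -1.0]]
wrist_force: [0.6, -0.1, 7.1]
finger_gap: -0.003
gripper_force: 2.7
```

Request:
drive_tool --pt "0 0 0" --pt "0 0 0" --pt "5 0 0" --pt "10 0 10" --pt "0 0 50" --pt "-15 0 90" --pt "-20 0 103" --pt "-20 0 103" --twist '[0,0,0,0,0,0,0,0]' --claw '[1,1,1,1,1,1,1,1]'

```text
t: 23.3
ee_pos: [0.6289, 0.1413, 0.1906]
ee_rot: [[0.05, 0.999, 0.007], [0.999, -0.05, 0.0], [0.001, 0.007, -1.0]]
wrist_force: [0.7, 0.4, 0.3]
finger_gap: 0.003
gripper_force: 0.0
```

```bash
python3 - <<'E'
from h import *
print(arm.sense()['ee_pos']);unroll(('wrist','scene'),(138,))
E
```

```text
[0.62889483 0.14127686 0.19059984]
wrist 138 -70:118 -60:117 -50:112 -40:109 -30:107 -20:105 -10:105 0:112 10:67 20:67 30:67 40:67 50:67 60:67 70:67
scene 138 -30:82 -20:94 -10:97 0:91 10:81 20:68 30:64 40:63 50:63 60:66 70:71 80:83 90:98 100:108 110:112 120:112
```

Request:
drive_tool --pt "-20.5 0 -35" --pt "-20.5 0 -70" --pt "-20.5 0 -85" --pt "-20.5 0 -89" --pt "-20.5 0 -91.5" --pt "-20.5 0 -93" --pt "-20.5 0 -93" --pt "-20.5 0 -93" --twist '[0,0,0,0,0,0,0,0]' --claw '[1,1,1,1,1,1,1,1]'

```text
t: 24.07
ee_pos: [0.6014, 0.1408, 0.0928]
ee_rot: [[0.049, 0.999, -0.015], [0.999, -0.049, -0.001], [-0.002, -0.015, -1.0]]
wrist_force: [-23.4, -1.6, 30.2]
finger_gap: 0.0
gripper_force: 19.0
```

Request:
drive_tool --pt "-1.9 0 -0.4" --pt "-3.7 0 -1" --pt "-5.5 0 -1.8" --pt "-7.2 0 -2.6" --pt "-9 0 -3.2" --pt "-11 0 -3.6" --pt "-11 0 -3.6" --pt "-16 0 -3" --twist '[0,0,0,0,0,0,0,0]' --claw '[1,1,1,1,1,1,1,1]'

```text
t: 24.73
ee_pos: [0.5896, 0.1407, 0.0875]
ee_rot: [[0.05, 0.999, -0.003], [0.999, -0.05, -0.0], [-0.0, -0.003, -1.0]]
wrist_force: [0.2, -1.0, 0.6]
finger_gap: 0.003
gripper_force: 0.0
```

Request:
drive_tool --pt "-4 0 10" --pt "0 0 40" --pt "10 0 70" --pt "20 0 96" --pt "32 0 96" --pt "32 0 96" --pt "32 0 96" --pt "32 0 96" --twist '[0,0,0,0,0,0,0,0]' --claw '[1,1,1,1,1,1,1,1]'

```text
t: 25.4
ee_pos: [0.6205, 0.141, 0.1834]
ee_rot: [[0.05, 0.999, -0.005], [0.999, -0.05, -0.0], [-0.0, -0.005, -1.0]]
wrist_force: [0.2, -0.2, -0.7]
finger_gap: -0.002
gripper_force: 0.0
```

```bash
python3 - <<'E'
from h import *
print(arm.sense()['ee_pos']);unroll(('wrist','scene'),(138,))
E
```

```text
[0.62054182 0.14096589 0.18339574]
wrist 138 -70:122 -60:115 -50:112 -40:108 -30:107 -20:113 -10:118 0:110 10:68 20:68 30:68 40:68 50:68 60:68 70:68
scene 138 -30:73 -20:84 -10:93 0:89 10:79 20:67 30:63 40:63 50:63 60:66 70:71 80:83 90:100 100:108 110:112 120:113
```

Request:
drive_tool --pt "-12 0 -35" --pt "-12 0 -70" --pt "-12 0 -79" --pt "-12 0 -82" --pt "-12 0 -84" --pt "-12 0 -86" --pt "-12 0 -86" --pt "-12 0 -86" --twist '[0,0,0,0,0,0,0,0]' --claw '[1,1,1,1,1,1,1,1]'

```text
t: 26.17
ee_pos: [0.6116, 0.141, 0.1014]
ee_rot: [[0.05, 0.999, 0.003], [0.999, -0.05, 0.0], [0.0, 0.003, -1.0]]
wrist_force: [-0.0, 0.1, 0.9]
finger_gap: -0.005
gripper_force: 0.0
```

Request:
drive_tool --pt "-1.9 0 -0.4" --pt "-3.7 0 -1" --pt "-5.5 0 -1.8" --pt "-7.2 0 -2.6" --pt "-9 0 -3.2" --pt "-11 0 -3.6" --pt "-11 0 -3.6" --pt "-11 0 -3.6" --twist '[0,0,0,0,0,0,0,0]' --claw '[1,1,1,1,1,1,1,1]'

```text
t: 26.83
ee_pos: [0.5993, 0.141, 0.096]
ee_rot: [[0.05, 0.999, -0.0], [0.999, -0.05, -0.0], [-0.0, -0.0, -1.0]]
wrist_force: [-0.6, -0.3, -0.0]
finger_gap: 0.001
gripper_force: 0.0
```

Request:
drive_tool --pt "-8 0 2" --pt "-4 0 40" --pt "10 0 70" --pt "23 0 89.6" --pt "23 0 89.6" --pt "23 0 89.6" --pt "23 0 89.6" --pt "23 0 89.6" --twist '[0,0,0,0,0,0,0,0]' --claw '[1,1,1,1,1,1,1,1]'

```text
t: 27.5
ee_pos: [0.6207, 0.141, 0.1835]
ee_rot: [[0.05, 0.999, -0.004], [0.999, -0.05, -0.0], [-0.0, -0.004, -1.0]]
wrist_force: [0.3, -0.0, -0.3]
finger_gap: -0.003
gripper_force: 0.0
```

```bash
python3 - <<'E'
from h import *
print(arm.sense()['ee_pos']);unroll(('wrist','scene'),(138,))
E
```

```text
[0.62065192 0.14102252 0.18351722]
wrist 138 -70:123 -60:116 -50:111 -40:109 -30:107 -20:113 -10:117 0:118 10:68 20:68 30:68 40:68 50:68 60:68 70:70
scene 138 -30:73 -20:84 -10:91 0:92 10:80 20:67 30:63 40:63 50:63 60:63 70:73 80:83 90:99 100:109 110:112 120:113
```

Request:
drive_tool --pt "-12 0 -35" --pt "-12 0 -70" --pt "-12 0 -81" --pt "-12 0 -86" --pt "-12 0 -89" --pt "-12 0 -90.5" --pt "-12 0 -90.5" --pt "-12 0 -90.5" --twist '[0,0,0,0,0,0,0,0]' --claw '[1,1,1,1,1,1,1,1]'

```text
t: 28.27
ee_pos: [0.6103, 0.1408, 0.099]
ee_rot: [[0.049, 0.999, -0.001], [0.999, -0.049, -0.001], [-0.001, -0.001, -1.0]]
wrist_force: [-10.7, -3.0, 17.3]
finger_gap: 0.001
gripper_force: 9.6
```

Request:
drive_tool --pt "-1.9 0 -0.4" --pt "-3.7 0 -1" --pt "-5.5 0 -1.8" --pt "-7.2 0 -2.6" --pt "-9 0 -3.2" --pt "-11 0 -3.6" --pt "-11 0 -3.6" --pt "-11 0 -3.6" --twist '[0,0,0,0,0,0,0,0]' --claw '[1,1,1,1,1,1,1,1]'

```text
t: 28.93
ee_pos: [0.6011, 0.1411, 0.0941]
ee_rot: [[0.05, 0.999, 0.004], [0.999, -0.05, 0.0], [0.0, 0.004, -1.0]]
wrist_force: [-0.7, 0.4, 8.2]
finger_gap: 0.002
gripper_force: 3.6
```

Request:
drive_tool --pt "-8 0 2" --pt "-4 0 40" --pt "10 0 70" --pt "23 0 94" --pt "23 0 94" --pt "23 0 94" --pt "23 0 94" --pt "23 0 94" --twist '[0,0,0,0,0,0,0,0]' --claw '[1,1,1,1,1,1,1,1]'

```text
t: 29.6
ee_pos: [0.6207, 0.141, 0.1834]
ee_rot: [[0.05, 0.999, -0.004], [0.999, -0.05, -0.0], [-0.0, -0.004, -1.0]]
wrist_force: [-0.3, -0.9, 0.2]
finger_gap: 0.002
gripper_force: 0.0
```

```bash
python3 - <<'E'
from h import *
print(arm.sense()['ee_pos']);unroll(('wrist','scene'),(138,))
E
```

```text
[0.62071815 0.14102646 0.18341847]
wrist 138 -70:122 -60:117 -50:112 -40:109 -30:107 -20:112 -10:117 0:106 10:68 20:68 30:68 40:68 50:68 60:68 70:70
scene 138 -30:73 -20:80 -10:92 0:90 10:79 20:68 30:65 40:64 50:64 60:66 70:73 80:87 90:101 100:108 110:111 120:112
```

Request:
drive_tool --pt "-15 0 -35" --pt "-15 0 -70" --pt "-15 0 -84" --pt "-15 0 -88" --pt "-15 0 -91" --pt "-15 0 -94" --pt "-15 0 -94" --pt "-15 0 -94" --twist '[0,0,0,0,0,0,0,0]' --claw '[1,1,1,1,1,1,1,1]'

```text
t: 30.37
ee_pos: [0.6045, 0.1409, 0.095]
ee_rot: [[0.049, 0.999, -0.009], [0.999, -0.049, -0.001], [-0.002, -0.009, -1.0]]
wrist_force: [-22.3, -1.9, 27.9]
finger_gap: 0.004
gripper_force: 17.4
```

Request:
drive_tool --pt "-1.5 0 -0.4" --pt "-3 0 -1" --pt "-4.5 0 -1.8" --pt "-6 0 -2.6" --pt "-7.5 0 -3.4" --pt "-9 0 -4.4" --pt "-9 0 -4.4" --pt "-9 0 -4.4" --twist '[0,0,0,0,0,0,0,0]' --claw '[1,1,1,1,1,1,1,1]'

```text
t: 31.03
ee_pos: [0.6033, 0.141, 0.0947]
ee_rot: [[0.05, 0.999, 0.011], [0.999, -0.05, -0.0], [0.0, 0.011, -1.0]]
wrist_force: [-6.1, -1.5, 27.3]
finger_gap: -0.0
gripper_force: 13.0
```

Request:
drive_tool --pt "-8 0 2" --pt "-4 0 40" --pt "10 0 70" --pt "24 0 98.5" --pt "24 0 98.5" --pt "24 0 98.5" --pt "24 0 98.5" --pt "24 0 98.5" --twist '[0,0,0,0,0,0,0,0]' --claw '[1,1,1,1,1,1,1,1]'

```text
t: 31.7
ee_pos: [0.6211, 0.141, 0.1838]
ee_rot: [[0.05, 0.999, -0.003], [0.999, -0.05, -0.0], [-0.0, -0.003, -1.0]]
wrist_force: [0.2, -0.4, 0.2]
finger_gap: 0.001
gripper_force: 0.0
```

```bash
python3 - <<'E'
from h import *
print(arm.sense()['ee_pos']);unroll(('wrist','scene'),(138,))
E
```

```text
[0.62110836 0.14095473 0.18381599]
wrist 138 -70:120 -60:115 -50:111 -40:109 -30:106 -20:111 -10:117 0:90 10:67 20:67 30:67 40:67 50:67 60:67 70:71
scene 138 -30:74 -20:84 -10:90 0:89 10:78 20:68 30:66 40:66 50:66 60:66 70:74 80:88 90:104 100:109 110:112 120:112
```

Request:
drive_tool --pt "12 0 -35" --pt "12 0 -70" --pt "12 0 -82" --pt "12 0 -85" --pt "12 0 -87" --pt "12 0 -89" --pt "12 0 -90" --pt "12 0 -90" --twist '[0,0,0,0,0,0,0,0]' --claw '[1,1,1,1,1,1,1,1]'

```text
t: 32.47
ee_pos: [0.6352, 0.1411, 0.0972]
ee_rot: [[0.05, 0.999, 0.002], [0.999, -0.05, 0.0], [0.0, 0.002, -1.0]]
wrist_force: [0.0, -1.2, -0.4]
finger_gap: 0.0
gripper_force: 0.0
```

Request:
drive_tool --pt "-2 0 0" --pt "-5 0 -0.5" --pt "-8 0 -1" --pt "-11 0 -2" --pt "-14 0 -3" --pt "-16 0 -4" --pt "-16 0 -4" --pt "-16 0 -4" --twist '[0,0,0,0,0,0,0,0]' --claw '[1,1,1,1,1,1,1,1]'

```text
t: 33.13
ee_pos: [0.6244, 0.1413, 0.0978]
ee_rot: [[0.05, 0.999, 0.016], [0.999, -0.05, 0.001], [0.002, 0.016, -1.0]]
wrist_force: [6.6, 1.0, 13.7]
finger_gap: 0.005
gripper_force: 7.4
```

Request:
drive_tool --pt "0 0 20" --pt "0 0 50" --pt "4 0 80" --pt "4 0 94" --pt "4 0 94" --pt "4 0 94" --pt "4 0 94" --pt "4 0 94" --twist '[0,0,0,0,0,0,0,0]' --claw '[1,1,1,1,1,1,1,1]'

```text
t: 33.8
ee_pos: [0.621, 0.1409, 0.1834]
ee_rot: [[0.05, 0.999, -0.004], [0.999, -0.05, -0.0], [-0.0, -0.004, -1.0]]
wrist_force: [-0.4, 0.1, -0.3]
finger_gap: 0.0
gripper_force: 0.0
```

```bash
python3 - <<'E'
from h import *
print(arm.sense()['ee_pos']);unroll(('wrist','scene'),(138,))
E
```

```text
[0.62098432 0.14094062 0.18337992]
wrist 138 -70:120 -60:116 -50:111 -40:109 -30:106 -20:106 -10:117 0:106 10:67 20:67 30:67 40:67 50:67 60:67 70:71
scene 138 -30:72 -20:80 -10:90 0:88 10:77 20:65 30:63 40:63 50:63 60:64 70:71 80:87 90:101 100:109 110:112 120:113
```

Request:
drive_tool --pt "13 0 -35" --pt "13 0 -70" --pt "13 0 -82" --pt "13 0 -87" --pt "13 0 -90" --pt "13 0 -92" --pt "13 0 -92" --pt "13 0 -92" --twist '[0,0,0,0,0,0,0,0]' --claw '[1,1,1,1,1,1,1,1]'

```text
t: 34.57
ee_pos: [0.6364, 0.1411, 0.0953]
ee_rot: [[0.05, 0.999, 0.003], [0.999, -0.05, 0.0], [0.0, 0.003, -1.0]]
wrist_force: [0.4, -0.1, -0.1]
finger_gap: -0.003
gripper_force: 0.0
```

Request:
drive_tool --pt "-4 0 0" --pt "-8 0 -1" --pt "-12 0 -2" --pt "-14 0 -3" --pt "-16 0 -4" --pt "-16 0 -5" --pt "-16 0 -5" --pt "-16 0 -5" --twist '[0,0,0,0,0,0,0,0]' --claw '[1,1,1,1,1,1,1,1]'

```text
t: 35.23
ee_pos: [0.6272, 0.1411, 0.0964]
ee_rot: [[0.05, 0.999, 0.02], [0.999, -0.05, 0.001], [0.002, 0.02, -1.0]]
wrist_force: [8.7, 0.9, 14.8]
finger_gap: -0.0
gripper_force: 8.8
```

Request:
drive_tool --pt "-2 0 0" --pt "-2 0 -1" --pt "-2 0 -1" --pt "-2 0 -1" --pt "-2 0 -1" --pt "-2 0 -1" --pt "-2 0 -1" --pt "-2 0 -1" --twist '[0,0,0,0,0,0,0,0]' --claw '[1,1,1,1,1,1,1,1]'

```text
t: 35.9
ee_pos: [0.6265, 0.1412, 0.0967]
ee_rot: [[0.05, 0.998, 0.023], [0.999, -0.05, 0.001], [0.002, 0.023, -1.0]]
wrist_force: [9.2, 1.2, 18.4]
finger_gap: 0.003
gripper_force: 10.3
```

```bash
python3 - <<'E'
from h import *
print(arm.sense()['ee_pos'],arm.sense()['wrist_force']);unroll(('scene',),(138,))
E
```

```text
[0.62652222 0.14117831 0.0966709 ] [ 9.15226823  1.15661691 18.4031291 ]
scene 138 -30:73 -20:72 -10:73 0:66 10:63 20:61 30:62 40:64 50:66 60:79 70:96 80:108 90:112 100:113 110:113 120:113
```

Request:
drive_tool --pt "-2 0 -2" --pt "-4 0 -4" --pt "-6 0 -6" --pt "-8 0 -7" --pt "-10 0 -8" --pt "-10 0 -8" --pt "-10 0 -8" --pt "-10 0 -8" --twist '[0,0,0,0,0,0,0,0]' --claw '[1,1,1,1,1,1,1,1]'

```text
t: 36.62
ee_pos: [0.6254, 0.1412, 0.0967]
ee_rot: [[0.051, 0.998, 0.045], [0.999, -0.051, 0.002], [0.004, 0.045, -0.999]]
wrist_force: [18.6, 0.8, 35.5]
finger_gap: -0.005
gripper_force: 19.9
```

```bash
python3 - <<'E'
from h import *
print(arm.sense()['ee_pos'],arm.sense()['wrist_force']);unroll(('scene',),(138,))
E
```

```text
[0.6254267  0.14118099 0.09670884] [18.59675308  0.77706959 35.45112148]
scene 138 -30:70 -20:71 -10:72 0:65 10:63 20:61 30:63 40:63 50:68 60:83 70:101 80:108 90:112 100:113 110:114 120:114
```

Request:
drive_tool --pt "-4 0 1" --pt "-8 0 2" --pt "-12 0 3" --pt "-16 0 3" --pt "-18 0 3" --pt "-18 0 3" --pt "-18 0 3" --pt "-18 0 3" --twist '[0,0,0,0,0,0,0,0]' --claw '[1,1,1,1,1,1,1,1]'

```text
t: 37.33
ee_pos: [0.6096, 0.142, 0.1027]
ee_rot: [[0.051, 0.997, 0.05], [0.999, -0.051, 0.003], [0.006, 0.05, -0.999]]
wrist_force: [16.5, 3.4, 47.4]
finger_gap: -0.001
gripper_force: 24.1
```

```bash
python3 - <<'E'
from h import *
print(arm.sense()['ee_pos'],arm.sense()['wrist_force']);unroll(('scene',),(138,))
E
```

```text
[0.60962264 0.14200827 0.10273856] [16.48140897  3.41001346 47.35282719]
scene 138 -30:63 -20:64 -10:67 0:72 10:87 20:103 30:108 40:110 50:111 60:108 70:82 80:68 90:77 100:95 110:105 120:106
```

Request:
drive_tool --pt "0 0 5" --pt "2 0 15" --pt "8 0 40" --pt "20 0 70" --pt "33 0 98" --pt "33 0 98" --pt "33 0 98" --pt "33 0 98" --twist '[0,0,0,0,0,0,0,0]' --claw '[1,1,1,1,1,1,1,1]'

```text
t: 38.05
ee_pos: [0.6216, 0.141, 0.18]
ee_rot: [[0.05, 0.999, -0.001], [0.999, -0.05, 0.0], [-0.0, -0.001, -1.0]]
wrist_force: [0.4, 0.2, -0.5]
finger_gap: -0.004
gripper_force: 0.0
```

```bash
python3 - <<'E'
from h import *
print(arm.sense()['ee_pos'],arm.sense()['wrist_force']);unroll(('wrist','scene',),(138,))
E
```

```text
[0.62157521 0.14101428 0.1800272 ] [ 0.39814367  0.24713287 -0.45802969]
wrist 138 -70:122 -60:116 -50:111 -40:108 -30:106 -20:110 -10:117 0:102 10:67 20:67 30:68 40:68 50:67 60:67 70:69
scene 138 -30:71 -20:80 -10:88 0:86 10:78 20:66 30:64 40:63 50:61 60:64 70:72 80:87 90:101 100:108 110:111 120:112
```

Request:
drive_tool --pt "0 0 -20" --pt "0 0 -38" --pt "0 0 -38" --pt "0 0 -38" --pt "0 0 -38" --pt "0 0 -75" --pt "0 0 -105" --pt "0 0 -122" --twist '[0,0,0,0,0,0,0,0]' --claw '[-1,-1,-1,-1,-1,-1,-1,-1]'

```text
t: 38.82
ee_pos: [0.6214, 0.1409, 0.0566]
ee_rot: [[0.05, 0.999, -0.002], [0.999, -0.05, -0.0], [-0.0, -0.002, -1.0]]
wrist_force: [-0.7, -0.2, 0.1]
finger_gap: 0.997
gripper_force: 0.0
```

Request:
drive_tool --pt "0 0 0" --pt "0 0 0" --pt "0 0 0" --pt "0 0 0" --pt "0 0 0" --pt "0 0 0" --pt "0 0 0" --pt "0 0 0" --twist '[0,0,0,0,0,0,0,0]' --claw '[-1,-1,1,1,1,1,1,1]' --newtons 40

```text
t: 39.48
ee_pos: [0.6214, 0.1412, 0.0608]
ee_rot: [[0.05, 0.999, -0.003], [0.999, -0.05, -0.0], [-0.0, -0.003, -1.0]]
wrist_force: [-9.4, -0.8, 10.8]
finger_gap: 0.548
gripper_force: 40.8
```

Request:
drive_tool --pt "0 0 5" --pt "3 0 10" --pt "6 0 16" --pt "9 0 20" --pt "12 0 20" --pt "12 0 20" --pt "12 0 20" --pt "12 0 20" --twist '[0,0,0,0,0,0,0,0]' --claw '[1,1,1,1,1,1,1,1]'

```text
t: 40.15
ee_pos: [0.634, 0.1409, 0.078]
ee_rot: [[0.05, 0.999, -0.001], [0.999, -0.05, -0.0], [-0.0, -0.001, -1.0]]
wrist_force: [0.2, -0.1, -3.2]
finger_gap: 0.547
gripper_force: 41.6
```

```bash
python3 - <<'E'
from h import *
print(arm.sense()['ee_pos'],arm.sense()['wrist_force']);unroll(('scene',),(138,))
E
```

```text
[0.63399872 0.14094854 0.07799568] [ 0.20167776 -0.10666684 -3.18273197]
scene 138 -30:68 -20:35 -10:49 0:49 10:61 20:64 30:60 40:62 50:63 60:68 70:80 80:95 90:106 100:107 110:108 120:112
```

Request:
drive_tool --pt "0 0 -2" --pt "0 0 -4" --pt "0 0 -6" --pt "0 0 -6" --pt "0 0 -6" --pt "0 0 -6" --pt "0 0 -6" --pt "0 0 -6" --twist '[0,0,0,0,0,0,0,0]' --claw '[1,1,1,1,1,1,1,1]'

```text
t: 40.87
ee_pos: [0.6341, 0.141, 0.0735]
ee_rot: [[0.05, 0.999, -0.001], [0.999, -0.05, -0.0], [-0.0, -0.001, -1.0]]
wrist_force: [-4.0, 0.4, 6.1]
finger_gap: 0.547
gripper_force: 42.4
```

Request:
drive_tool --pt "0 0 0" --pt "0 0 0" --pt "0 0 0" --pt "0 0 0" --pt "0 0 0" --pt "0 0 0" --pt "0 0 0" --pt "0 0 0" --twist '[0,0,0,0,0,0,0,0]' --claw '[-1,-1,-1,-1,-1,-1,-1,-1]'

```text
t: 41.53
ee_pos: [0.6345, 0.141, 0.0726]
ee_rot: [[0.05, 0.999, 0.0], [0.999, -0.05, 0.0], [0.0, 0.0, -1.0]]
wrist_force: [-0.4, -1.4, 0.0]
finger_gap: 1.001
gripper_force: 0.0
```

Request:
drive_tool --pt "-6 0 20" --pt "-12 0 50" --pt "-12 0 80" --pt "-12 0 108" --pt "-12 0 108" --pt "-12 0 108" --pt "-12 0 108" --pt "-12 0 108" --twist '[0,0,0,0,0,0,0,0]' --claw '[-1,-1,-1,-1,-1,-1,-1,-1]'

```text
t: 42.2
ee_pos: [0.6213, 0.1409, 0.1786]
ee_rot: [[0.05, 0.999, -0.003], [0.999, -0.05, -0.0], [-0.0, -0.003, -1.0]]
wrist_force: [1.3, -0.3, -0.1]
finger_gap: 1.002
gripper_force: 0.0
```

```bash
python3 - <<'E'
from h import *
print(arm.sense()['ee_pos'],arm.sense()['wrist_force']);unroll(('wrist','scene',),(138,))
E
```

```text
[0.62128064 0.14094003 0.17861183] [ 1.34314993 -0.29496904 -0.10730473]
wrist 138 -70:124 -60:119 -50:119 -40:80 -30:66 -20:57 -10:66 0:68 10:69 20:67 30:86 40:120 50:121 60:122 70:121
scene 138 -30:54 -20:59 -10:62 0:63 10:63 20:67 30:77 40:96 50:107 60:110 70:110 80:110 90:112 100:112 110:111 120:111
```

```bash
cat >> h.py <<'E'
def edges(n,y0,lo=-75,hi=125,z=.0755,off=0.,im=None):
    c=arm.get_calibration(n);im=shot(n) if im is None else im;h=cv2.cvtColor(im,cv2.COLOR_RGB2HSV)[...,1];T=np.array(c['extrinsics']);S=[]
    R=range(lo,hi,2)
    for th in R:
        t=np.radians(th);N=np.array([*(np.sin(t)*EX),np.cos(t)]);v=[]
        for dy in range(-34,35,3):
            b=CX+EX*off+D*(y0+dy)/1000;P=np.array([b[0],b[1],z])+.024*N
            if N@(T[:3,3]-P)/np.linalg.norm(T[:3,3]-P)<.1: continue
            u=np.round(proj(n,P,c)).astype(int)
            if 0<=u[0]<560 and 0<=u[1]<420: v.append(h[u[1],u[0]])
        S.append(np.median(v) if len(v)>4 else np.nan)
    S=np.array(S);g=[th for th,s in zip(R,S) if s<88];print(n,y0,'flat',(g[0],g[-1]) if g else None,'mid',(g[0]+g[-1])/2 if g else None)
E
python3 - <<'E'
from h import *
edges('wrist',138);edges('scene',138);edges('scene',46,10);edges('scene',-46,10);edges('side',-46);edges('side',138);edges('scene',-138,10)
c=arm.get_calibration('wrist');i=shot('wrist','wF.png')
print(proj('w',[.6245,.2025,.114],c))
E
```

```text
wrist 138 flat (-39, 29) mid -5.0
scene 138 flat (-37, 33) mid -2.0
scene 46 flat (56, 124) mid 90.0
scene -46 flat (32, 114) mid 73.0
side -46 flat (31, 51) mid 41.0
side 138 flat (-43, 17) mid -13.0
scene -138 flat None mid None
[284.80765292 129.02676587]
```

Request:
drive_tool --pt "-2 -38 0" --pt "-4 -76 0" --pt "-5 -92 0" --pt "-5 -92 -25" --pt "-5 -92 -60" --pt "-5 -92 -95" --pt "-5 -92 -122" --pt "-5 -92 -122" --twist '[0,0,0,0,0,0,0,0]' --claw '[-1,-1,-1,-1,-1,-1,-1,-1]'

```text
t: 43.37
ee_pos: [0.6121, 0.0494, 0.0518]
ee_rot: [[0.05, 0.999, -0.012], [0.999, -0.05, 0.001], [0.001, -0.012, -1.0]]
wrist_force: [-0.8, 0.8, -1.5]
finger_gap: 1.003
gripper_force: 0.0
```

Request:
drive_tool --pt "0 0 0" --pt "0 0 0" --pt "0 0 0" --pt "0 0 0" --pt "0 0 0" --pt "0 0 0" --pt "0 0 0" --pt "0 0 0" --twist '[0,0,0,0,0,0,0,0]' --claw '[-1,-1,1,1,1,1,1,1]' --newtons 40

```text
t: 44.03
ee_pos: [0.6142, 0.0493, 0.06]
ee_rot: [[0.049, 0.999, -0.009], [0.999, -0.049, 0.0], [-0.0, -0.009, -1.0]]
wrist_force: [-16.1, 0.1, 15.1]
finger_gap: 0.496
gripper_force: 38.7
```

Request:
drive_tool --pt "0 0 5" --pt "3 0 10" --pt "6 0 16" --pt "9 0 20" --pt "12 0 20" --pt "12 0 20" --pt "12 0 20" --pt "12 0 20" --twist '[0,0,0,0,0,0,0,0]' --claw '[1,1,1,1,1,1,1,1]'

```text
t: 44.7
ee_pos: [0.629, 0.049, 0.078]
ee_rot: [[0.05, 0.999, -0.001], [0.999, -0.05, 0.0], [0.0, -0.001, -1.0]]
wrist_force: [0.6, -1.4, -3.1]
finger_gap: 0.49
gripper_force: 40.5
```

Request:
drive_tool --pt "0 0 -2" --pt "0 0 -4" --pt "0 0 -6" --pt "0 0 -6" --pt "0 0 -6" --pt "0 0 -6" --pt "0 0 -6" --pt "0 0 -6" --twist '[0,0,0,0,0,0,0,0]' --claw '[1,1,1,1,1,1,1,1]'

```text
t: 45.37
ee_pos: [0.6293, 0.049, 0.0744]
ee_rot: [[0.05, 0.999, -0.001], [0.999, -0.05, -0.0], [-0.0, -0.001, -1.0]]
wrist_force: [-7.6, -0.2, 9.3]
finger_gap: 0.495
gripper_force: 43.4
```

Request:
drive_tool --pt "0 0 0" --pt "0 0 0" --pt "0 0 0" --pt "0 0 0" --pt "0 0 0" --pt "0 0 0" --pt "0 0 0" --pt "0 0 0" --twist '[0,0,0,0,0,0,0,0]' --claw '[-1,-1,-1,-1,-1,-1,-1,-1]'

```text
t: 46.03
ee_pos: [0.6295, 0.0489, 0.0727]
ee_rot: [[0.05, 0.999, 0.0], [0.999, -0.05, -0.0], [-0.0, 0.0, -1.0]]
wrist_force: [0.2, 0.8, -0.4]
finger_gap: 1.001
gripper_force: 0.0
```

```bash
python3 - <<'E'
from h import *
print(arm.sense()['ee_pos'],arm.sense()['wrist_force']);unroll(('scene','side'),(46,));edges('scene',46,0)
E
```

```text
[0.62953299 0.04893903 0.07265908] [ 0.17102962  0.75130191 -0.43190428]
scene 46 -30:58 -20:65 -10:66 0:66 10:60 20:62 30:61 40:61 50:60 60:60 70:62 80:77 90:87 100:96 110:98 120:96
side 46 -80:131 -70:129 -60:130 -50:130 -40:130 -30:132 -20:129 -10:119 0:98 10:82 20:81 30:81 40:81 50:89 60:99 70:103
scene 46 flat (0, 96) mid 48.0
```

Request:
drive_tool --pt "-6 0 -4" --pt "-13 0 -10" --pt "-13 0 -16" --pt "-13 0 -16" --pt "-13 0 -16" --pt "-13 0 -16" --pt "-13 0 -16" --pt "-13 0 -16" --twist '[0,0,0,0,0,0,0,0]' --claw '[-1,-1,-1,1,1,1,1,1]' --newtons 40

```text
t: 46.85
ee_pos: [0.6163, 0.0489, 0.057]
ee_rot: [[0.05, 0.999, -0.001], [0.999, -0.05, -0.0], [-0.0, -0.001, -1.0]]
wrist_force: [-3.1, -0.0, 3.6]
finger_gap: 0.55
gripper_force: 41.5
```

Request:
drive_tool --pt "0 0 0" --pt "0 0 5" --pt "3 0 10" --pt "6 0 16" --pt "9 0 20" --pt "11 0 20" --pt "11 0 18" --pt "11 0 14" --twist '[0,0,0,0,0,0,0,0]' --claw '[1,1,1,1,1,1,1,1]'

```text
t: 47.52
ee_pos: [0.6279, 0.0489, 0.0708]
ee_rot: [[0.05, 0.999, 0.001], [0.999, -0.05, -0.0], [-0.0, 0.001, -1.0]]
wrist_force: [0.9, 0.6, -2.9]
finger_gap: 0.545
gripper_force: 41.7
```

Request:
drive_tool --pt "0 0 0" --pt "0 0 -1" --pt "0 0 -1" --pt "0 0 -1" --pt "0 0 -1" --pt "0 0 -1" --pt "0 0 -1" --pt "0 0 -1" --twist '[0,0,0,0,0,0,0,0]' --claw '[1,1,1,1,1,1,1,1]'

```text
t: 48.18
ee_pos: [0.6275, 0.049, 0.0697]
ee_rot: [[0.05, 0.999, 0.0], [0.999, -0.05, -0.0], [-0.0, 0.0, -1.0]]
wrist_force: [0.1, -0.6, -3.2]
finger_gap: 0.55
gripper_force: 41.7
```

Request:
drive_tool --pt "0 0 -1" --pt "0 0 -2" --pt "0 0 -2" --pt "0 0 -2" --pt "0 0 -2" --pt "0 0 -2" --pt "0 0 -2" --pt "0 0 -2" --twist '[0,0,0,0,0,0,0,0]' --claw '[1,1,1,-1,-1,-1,-1,-1]'

```text
t: 48.85
ee_pos: [0.6278, 0.049, 0.0679]
ee_rot: [[0.05, 0.999, 0.001], [0.999, -0.05, -0.0], [-0.0, 0.001, -1.0]]
wrist_force: [-0.5, 0.6, 0.3]
finger_gap: 0.996
gripper_force: 0.0
```

Request:
drive_tool --pt "-5 0 10" --pt "-11 0 40" --pt "-11 0 75" --pt "-11 0 110" --pt "-11 0 110" --pt "-11 0 110" --pt "-11 0 110" --pt "-11 0 110" --twist '[0,0,0,0,0,0,0,0]' --claw '[-1,-1,-1,-1,-1,-1,-1,-1]'

```text
t: 49.52
ee_pos: [0.6153, 0.0491, 0.1762]
ee_rot: [[0.05, 0.999, -0.003], [0.999, -0.05, 0.0], [0.0, -0.003, -1.0]]
wrist_force: [-0.5, -0.5, 0.0]
finger_gap: 1.003
gripper_force: 0.0
```

```bash
python3 - <<'E'
from h import *
print(arm.sense()['ee_pos'],arm.sense()['wrist_force']);i=shot('wrist')
edges('scene',46,-40);edges('wrist',46,im=i);edges('side',46);edges('scene',138)
unroll(('wrist','scene'),(46,))
E
```

```text
[0.61530129 0.04910915 0.17623701] [-0.46601549 -0.45851808  0.01152107]
scene 46 flat (-36, 38) mid 1.0
wrist 46 flat (-35, 33) mid -1.0
side 46 flat (-35, 21) mid -7.0
scene 138 flat (-37, 35) mid -1.0
wrist 46 -70:123 -60:120 -50:119 -40:111 -30:65 -20:56 -10:67 0:68 10:68 20:68 30:68 40:119 50:121 60:121 70:121
scene 46 -30:47 -20:55 -10:60 0:63 10:65 20:66 30:74 40:91 50:105 60:110 70:112 80:111 90:111 100:111 110:112 120:113
```

Request:
drive_tool --pt "-2 -38 0" --pt "-4 -76 0" --pt "-4.5 -91.5 0" --pt "-4.5 -91.5 -25" --pt "-4.5 -91.5 -60" --pt "-4.5 -91.5 -95" --pt "-4.5 -91.5 -119" --pt "-4.5 -91.5 -119" --twist '[0,0,0,0,0,0,0,0]' --claw '[-1,-1,-1,-1,-1,-1,-1,-1]'

```text
t: 50.48
ee_pos: [0.6069, -0.0413, 0.0519]
ee_rot: [[0.05, 0.999, -0.012], [0.999, -0.05, 0.003], [0.003, -0.012, -1.0]]
wrist_force: [-0.4, 0.2, 0.0]
finger_gap: 1.003
gripper_force: 0.0
```

Request:
drive_tool --pt "0 0 0" --pt "0 0 0" --pt "0 0 0" --pt "0 0 0" --pt "0 0 0" --pt "0 0 0" --pt "0 0 0" --pt "0 0 0" --twist '[0,0,0,0,0,0,0,0]' --claw '[-1,-1,1,1,1,1,1,1]' --newtons 40

```text
t: 51.15
ee_pos: [0.6111, -0.0426, 0.0605]
ee_rot: [[0.05, 0.999, -0.002], [0.999, -0.05, -0.0], [-0.0, -0.002, -1.0]]
wrist_force: [-9.2, 0.9, 10.6]
finger_gap: 0.539
gripper_force: 39.7
```

Request:
drive_tool --pt "0 0 5" --pt "3 0 10" --pt "6 0 16" --pt "9 0 20" --pt "11 0 20" --pt "11 0 20" --pt "11 0 20" --pt "11 0 20" --twist '[0,0,0,0,0,0,0,0]' --claw '[1,1,1,1,1,1,1,1]'

```text
t: 51.82
ee_pos: [0.6225, -0.0424, 0.078]
ee_rot: [[0.05, 0.999, -0.001], [0.999, -0.05, 0.0], [0.0, -0.001, -1.0]]
wrist_force: [-0.5, 0.7, -2.3]
finger_gap: 0.536
gripper_force: 41.4
```

Request:
drive_tool --pt "0 0 -2" --pt "0 0 -5" --pt "0 0 -7" --pt "0 0 -7" --pt "0 0 -7" --pt "0 0 -7" --pt "0 0 -7" --pt "0 0 -7" --twist '[0,0,0,0,0,0,0,0]' --claw '[1,1,1,1,1,-1,-1,-1]'

```text
t: 52.48
ee_pos: [0.6231, -0.0426, 0.0715]
ee_rot: [[0.05, 0.999, 0.001], [0.999, -0.05, -0.0], [-0.0, 0.001, -1.0]]
wrist_force: [-0.3, 0.3, -0.1]
finger_gap: 0.934
gripper_force: 0.0
```

Request:
drive_tool --pt "0 0 0" --pt "-3 0 10" --pt "-11 0 40" --pt "-11 0 75" --pt "-11 0 105" --pt "-11 0 105" --pt "-11 0 105" --pt "-11 0 105" --twist '[0,0,0,0,0,0,0,0]' --claw '[-1,-1,-1,-1,-1,-1,-1,-1]'

```text
t: 53.15
ee_pos: [0.6117, -0.0425, 0.1767]
ee_rot: [[0.05, 0.999, 0.0], [0.999, -0.05, -0.0], [-0.0, 0.0, -1.0]]
wrist_force: [-0.8, 0.5, 0.2]
finger_gap: 0.999
gripper_force: 0.0
```

```bash
python3 - <<'E'
from h import *
print(arm.sense()['ee_pos'],arm.sense()['wrist_force']);i=shot('wrist')
edges('scene',-46,-40);edges('wrist',-46,im=i);edges('side',-46);unroll(('wrist','scene'),(-46,-138))
E
```

```text
[ 0.61169507 -0.04246394  0.17674792] [-0.80910708  0.50288194  0.2135205 ]
scene -46 flat (-36, 62) mid 13.0
wrist -46 flat (-15, 51) mid 18.0
side -46 flat (-9, 43) mid 17.0
wrist -46 -70:124 -60:120 -50:118 -40:118 -30:118 -20:118 -10:66 0:66 10:66 20:66 30:66 40:66 50:66 60:83 70:117
wrist -138 -70:120 -60:115 -50:112 -40:109 -30:106 -20:104 -10:102 0:103 10:104 20:105 30:107 40:109 50:112 60:114 70:116
scene -46 -30:45 -20:50 -10:61 0:66 10:66 20:64 30:63 40:64 50:67 60:80 70:98 80:109 90:111 100:113 110:113 120:113
scene -138 -30:72 -20:76 -10:91 0:104 10:109 20:109 30:109 40:110 50:110 60:111 70:111 80:111 90:111 100:110 110:113 120:113
```

Request:
drive_tool --pt "0 0 -35" --pt "0 0 -70" --pt "0 0 -105" --pt "0 0 -119" --pt "0 0 -119" --pt "0 0 -119" --pt "0 0 -119" --pt "0 0 -119" --twist '[0,0,0,0,0,0,0,0]' --claw '[-1,-1,-1,-1,-1,-1,1,1]'

```text
t: 54.07
ee_pos: [0.614, -0.0431, 0.0605]
ee_rot: [[0.05, 0.999, 0.005], [0.999, -0.05, -0.001], [-0.001, 0.005, -1.0]]
wrist_force: [0.7, -0.7, -0.1]
finger_gap: 0.748
gripper_force: 0.0
```

Request:
drive_tool --pt "0 0 0" --pt "0 0 0" --pt "0 0 0" --pt "0 0 0" --pt "2 0 6" --pt "4 0 12" --pt "6.5 0 14" --pt "6.5 0 14" --twist '[0,0,0,0,0,0,0,0]' --claw '[1,1,1,1,1,1,1,1]'

```text
t: 54.73
ee_pos: [0.6199, -0.0428, 0.073]
ee_rot: [[0.05, 0.999, 0.003], [0.999, -0.05, -0.001], [-0.001, 0.003, -1.0]]
wrist_force: [0.9, -0.8, -2.4]
finger_gap: 0.547
gripper_force: 41.7
```

Request:
drive_tool --pt "0 0 -1" --pt "0 0 -3" --pt "0 0 -5" --pt "0 0 -6" --pt "0 0 -6" --pt "0 0 -6" --pt "0 0 -6" --pt "0 0 -6" --twist '[0,0,0,0,0,0,0,0]' --claw '[1,1,1,1,1,1,1,1]'

```text
t: 55.4
ee_pos: [0.618, -0.0424, 0.0665]
ee_rot: [[0.05, 0.999, -0.001], [0.999, -0.05, 0.0], [0.0, -0.001, -1.0]]
wrist_force: [-5.8, 0.4, 7.8]
finger_gap: 0.545
gripper_force: 42.8
```

Request:
drive_tool --pt "0 0 0" --pt "0 0 0" --pt "0 0 0" --pt "0 0 0" --pt "-3 0 10" --pt "-6 0 45" --pt "-6 0 80" --pt "-6 0 112" --twist '[0,0,0,0,0,0,0,0]' --claw '[-1,-1,-1,-1,-1,-1,-1,-1]'

```text
t: 56.07
ee_pos: [0.6121, -0.0425, 0.1799]
ee_rot: [[0.05, 0.999, 0.001], [0.999, -0.05, -0.0], [-0.0, 0.001, -1.0]]
wrist_force: [1.3, 0.2, 0.3]
finger_gap: 0.997
gripper_force: 0.0
```

Request:
drive_tool --pt "0 0 0" --pt "0 0 0" --pt "0 0 0" --pt "0 0 0" --pt "0 0 0" --pt "0 0 0" --pt "0 0 0" --pt "0 0 0" --twist '[0,0,0,0,0,0,0,0]' --claw '[-1,-1,-1,-1,-1,-1,-1,-1]'

```text
t: 56.73
ee_pos: [0.6121, -0.0425, 0.177]
ee_rot: [[0.05, 0.999, -0.001], [0.999, -0.05, 0.0], [0.0, -0.001, -1.0]]
wrist_force: [0.8, -0.1, -0.1]
finger_gap: 0.999
gripper_force: 0.0
```

```bash
python3 - <<'E'
from h import *
print(arm.sense()['ee_pos'],arm.sense()['wrist_force']);i=shot('wrist')
edges('scene',-46,-40);edges('wrist',-46,im=i);edges('side',-46);edges('side',46);edges('side',138);unroll(('wrist',),(-46,))
E
```

```text
[ 0.61211055 -0.04245722  0.17698607] [ 0.83950804 -0.05869991 -0.11295448]
scene -46 flat (-36, 40) mid 2.0
wrist -46 flat (-33, 35) mid 1.0
side -46 flat (-31, 25) mid -3.0
side 46 flat (-41, 25) mid -8.0
side 138 flat (-75, 77) mid 1.0
wrist -46 -70:123 -60:120 -50:118 -40:118 -30:65 -20:65 -10:66 0:66 10:66 20:66 30:66 40:116 50:120 60:120 70:120
```

Request:
drive_tool --pt "-2 -38 0" --pt "-4 -76 0" --pt "-6 -92 0" --pt "-6 -92 -25" --pt "-6 -92 -60" --pt "-6 -92 -95" --pt "-6 -92 -119" --pt "-6 -92 -119" --twist '[0,0,0,0,0,0,0,0]' --claw '[-1,-1,-1,-1,-1,-1,-1,-1]'

```text
t: 57.7
ee_pos: [0.6017, -0.1327, 0.0521]
ee_rot: [[0.05, 0.999, -0.011], [0.999, -0.05, 0.005], [0.004, -0.011, -1.0]]
wrist_force: [-0.4, 0.7, -1.1]
finger_gap: 0.998
gripper_force: 0.0
```

Request:
drive_tool --pt "0 0 0" --pt "0 0 0" --pt "0 0 0" --pt "0 0 0" --pt "0 0 0" --pt "0 0 0" --pt "0 0 0" --pt "0 0 0" --twist '[0,0,0,0,0,0,0,0]' --claw '[-1,-1,1,1,1,1,1,1]' --newtons 40

```text
t: 58.37
ee_pos: [0.6064, -0.1348, 0.0604]
ee_rot: [[0.05, 0.999, -0.0], [0.999, -0.05, -0.001], [-0.001, -0.0, -1.0]]
wrist_force: [-5.2, 0.1, 8.4]
finger_gap: 0.55
gripper_force: 40.9
```

Request:
drive_tool --pt "0 0 5" --pt "-3 0 10" --pt "-6 0 16" --pt "-9 0 20" --pt "-13 0 20" --pt "-13 0 20" --pt "-13 0 20" --pt "-13 0 20" --twist '[0,0,0,0,0,0,0,0]' --claw '[1,1,1,1,1,1,1,1]'

```text
t: 59.03
ee_pos: [0.5931, -0.1344, 0.0782]
ee_rot: [[0.05, 0.999, -0.0], [0.999, -0.05, 0.0], [0.0, -0.001, -1.0]]
wrist_force: [-0.0, 0.2, -3.8]
finger_gap: 0.545
gripper_force: 41.7
```

Request:
drive_tool --pt "0 0 -2" --pt "0 0 -5" --pt "0 0 -6" --pt "0 0 -6" --pt "0 0 -6" --pt "0 0 -6" --pt "0 0 -6" --pt "0 0 -6" --twist '[0,0,0,0,0,0,0,0]' --claw '[1,1,1,1,1,1,1,1]'

```text
t: 59.7
ee_pos: [0.594, -0.1347, 0.0729]
ee_rot: [[0.05, 0.999, 0.001], [0.999, -0.05, -0.0], [-0.0, 0.001, -1.0]]
wrist_force: [3.7, -0.3, -1.6]
finger_gap: 0.551
gripper_force: 41.8
```

Request:
drive_tool --pt "0 0 -1" --pt "0 0 -1" --pt "0 0 -1" --pt "0 0 -1" --pt "0 0 -1" --pt "0 0 -1" --pt "0 0 -1" --pt "0 0 -1" --twist '[0,0,0,0,0,0,0,0]' --claw '[1,-1,-1,-1,-1,-1,-1,-1]'

```text
t: 60.37
ee_pos: [0.5932, -0.1345, 0.0715]
ee_rot: [[0.05, 0.999, -0.0], [0.999, -0.05, 0.0], [0.0, -0.0, -1.0]]
wrist_force: [1.0, -0.4, -0.4]
finger_gap: 0.999
gripper_force: 0.0
```

Request:
drive_tool --pt "0 0 0" --pt "6 0 15" --pt "13 0 45" --pt "13 0 80" --pt "13 0 106" --pt "13 0 106" --pt "13 0 106" --pt "13 0 106" --twist '[0,0,0,0,0,0,0,0]' --claw '[-1,-1,-1,-1,-1,-1,-1,-1]'

```text
t: 61.03
ee_pos: [0.6059, -0.1343, 0.1768]
ee_rot: [[0.05, 0.999, -0.001], [0.999, -0.05, 0.0], [0.0, -0.001, -1.0]]
wrist_force: [-0.2, -0.4, -0.7]
finger_gap: 0.997
gripper_force: 0.0
```

```bash
python3 - <<'E'
from h import *
print(arm.sense()['ee_pos'],arm.sense()['wrist_force']);i=shot('wrist')
unroll(('wrist','scene','side'),(-138,))
E
```

```text
[ 0.6058614  -0.13433446  0.17678738] [-0.18017773 -0.42889374 -0.70449159]
wrist -138 -70:119 -60:119 -50:118 -40:118 -30:118 -20:116 -10:116 0:117 10:118 20:118 30:118 40:119 50:119 60:124 70:126
scene -138 -30:43 -20:48 -10:73 0:94 10:108 20:111 30:110 40:111 50:111 60:111 70:111 80:110 90:111 100:112 110:113 120:113
side -138 -80:124 -70:126 -60:124 -50:126 -40:126 -30:127 -20:129 -10:127 0:127 10:127 20:126 30:124 40:126 50:129 60:135 70:132
```

Request:
drive_tool --pt "0 0 -35" --pt "0 0 -70" --pt "0 0 -105" --pt "0 0 -119" --pt "0 0 -119" --pt "0 0 -119" --pt "0 0 -119" --pt "0 0 -119" --twist '[0,0,0,0,0,0,0,0]' --claw '[-1,-1,-1,-1,-1,-1,1,1]'

```text
t: 61.9
ee_pos: [0.6084, -0.1354, 0.0616]
ee_rot: [[0.05, 0.999, 0.005], [0.999, -0.05, -0.002], [-0.002, 0.005, -1.0]]
wrist_force: [0.2, -0.6, -0.3]
finger_gap: 0.75
gripper_force: 0.0
```

Request:
drive_tool --pt "0 0 0" --pt "0 0 0" --pt "0 0 0" --pt "0 0 5" --pt "-3 0 10" --pt "-6 0 16" --pt "-13 0 20" --pt "-13 0 20" --twist '[0,0,0,0,0,0,0,0]' --claw '[1,1,1,1,1,1,1,1]'

```text
t: 62.57
ee_pos: [0.5931, -0.1347, 0.0799]
ee_rot: [[0.05, 0.999, 0.001], [0.999, -0.05, -0.001], [-0.001, 0.001, -1.0]]
wrist_force: [0.4, -0.4, -2.6]
finger_gap: 0.542
gripper_force: 41.6
```

Request:
drive_tool --pt "0 0 -2" --pt "0 0 -5" --pt "0 0 -7" --pt "0 0 -7" --pt "0 0 -7" --pt "0 0 -7" --pt "0 0 -7" --pt "0 0 -7" --twist '[0,0,0,0,0,0,0,0]' --claw '[1,1,1,1,1,1,1,1]'

```text
t: 63.23
ee_pos: [0.5934, -0.1345, 0.0716]
ee_rot: [[0.05, 0.999, 0.0], [0.999, -0.05, 0.0], [0.0, 0.0, -1.0]]
wrist_force: [-0.4, 0.1, -2.5]
finger_gap: 0.551
gripper_force: 41.6
```

Request:
drive_tool --pt "0 0 -1" --pt "0 0 -2" --pt "0 0 -3" --pt "0 0 -4" --pt "0 0 -4" --pt "0 0 -4" --pt "0 0 -4" --pt "0 0 -4" --twist '[0,0,0,0,0,0,0,0]' --claw '[1,1,1,1,1,1,1,1]'

```text
t: 63.9
ee_pos: [0.5946, -0.1349, 0.0686]
ee_rot: [[0.05, 0.999, 0.003], [0.999, -0.05, -0.001], [-0.001, 0.003, -1.0]]
wrist_force: [4.1, 0.5, 1.8]
finger_gap: 0.54
gripper_force: 42.2
```

```bash
python3 - <<'E'
from h import *
print(arm.sense()['ee_pos'],arm.sense()['wrist_force']);edges('wrist',-138)
E
```

```text
[ 0.59457812 -0.13487009  0.06857961] [4.1049423  0.48849485 1.76424836]
wrist -138 flat (33, 67) mid 50.0
```

```bash
python3 - <<'E'
from h import *
for n,uv in dict(rib=(345,255),dish=(333,205),greenR=(356,291),greenL=(257,307),mugb=(327,347),beaker=(254,350),purple=(323,167)).items(): print(n,ray('side',uv,.015).round(3))
i=shot('side');cv2.imwrite('pics/side5.png',i[...,::-1])
E
```

```text
rib [ 0.769 -0.122  0.015]
dish [0.764 0.099 0.015]
greenR [ 0.78  -0.261  0.015]
greenL [ 0.464 -0.287  0.015]
mugb [ 0.66  -0.438  0.015]
beaker [ 0.446 -0.426  0.015]
purple [0.756 0.293 0.015]
```

View pics/side5.png

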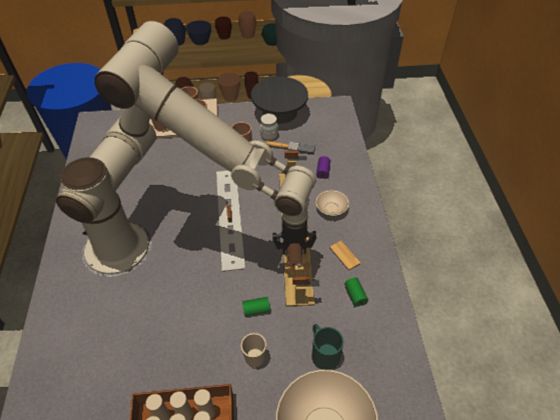

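Request:
drive_tool --pt "0 0 30" --pt "0 0 60" --pt "-35 0 62" --pt "-70 0 62" --pt "-106 0 62" --pt "-106 0 30" --pt "-106 0 -5" --pt "-106 0 -35" --twist '[0,0,0,0,0,0,0,0]' --claw '[1,1,1,1,1,1,1,1]'

```text
t: 64.67
ee_pos: [0.4846, -0.1336, 0.0304]
ee_rot: [[0.05, 0.999, -0.004], [0.999, -0.05, 0.001], [0.001, -0.004, -1.0]]
wrist_force: [-0.2, 0.2, -4.2]
finger_gap: 0.547
gripper_force: 42.9
```

Request:
drive_tool --pt "0 0 -8" --pt "0 0 -15" --pt "0 0 -18" --pt "0 0 -20" --pt "0 0 -20" --pt "0 0 -20" --pt "0 0 -20" --pt "0 0 -20" --twist '[0,0,0,0,0,0,0,0]' --claw '[1,1,1,1,1,1,1,1]'

```text
t: 65.33
ee_pos: [0.4882, -0.1349, 0.0135]
ee_rot: [[0.05, 0.999, 0.002], [0.999, -0.05, -0.001], [-0.001, 0.002, -1.0]]
wrist_force: [-0.3, -0.2, -0.6]
finger_gap: 0.542
gripper_force: 43.3
```

Request:
drive_tool --pt "0 0 0" --pt "0 0 0" --pt "0 0 0" --pt "3 0 0" --pt "7 0 0" --pt "11 0 0" --pt "15 0 0" --pt "19 0 0" --twist '[0,0,0,0,0,0,0,0]' --claw '[-0.2,-0.2,-0.2,-0.2,-0.2,-0.2,-0.2,-0.2]'

```text
t: 66.0
ee_pos: [0.507, -0.1346, 0.0127]
ee_rot: [[0.05, 0.999, 0.0], [0.999, -0.05, -0.0], [-0.0, 0.0, -1.0]]
wrist_force: [-0.3, 0.4, 0.1]
finger_gap: 0.604
gripper_force: 0.0
```

Request:
drive_tool --pt "3 0 0" --pt "3 0 0" --pt "3 0 0" --pt "3 0 0" --pt "3 0 0" --pt "3 0 0" --pt "3 0 0" --pt "3 0 0" --twist '[0,0,0,0,0,0,0,0]' --claw '[-0.2,-0.2,1,1,1,1,1,1]' --newtons 80

```text
t: 66.67
ee_pos: [0.51, -0.1347, 0.0132]
ee_rot: [[0.05, 0.999, 0.001], [0.999, -0.05, -0.001], [-0.0, 0.001, -1.0]]
wrist_force: [1.5, 0.1, 5.3]
finger_gap: 0.477
gripper_force: 81.4
```

Request:
drive_tool --pt "0 0 38" --pt "0 0 76" --pt "0 0 110" --pt "20 0 122" --pt "60 0 122" --pt "86 0 122" --pt "86 0 110" --pt "86 0 85" --twist '[0,0,0,0,0,0,0,0]' --claw '[1,1,1,1,1,1,1,1]' --newtons 50

```text
t: 67.33
ee_pos: [0.5978, -0.1352, 0.0991]
ee_rot: [[0.049, 0.999, 0.004], [0.999, -0.049, -0.002], [-0.002, 0.004, -1.0]]
wrist_force: [0.1, -0.9, -3.8]
finger_gap: 0.476
gripper_force: 80.5
```

Request:
drive_tool --pt "0 0 -8" --pt "0 0 -15" --pt "0 0 -18" --pt "0 0 -20" --pt "0 0 -20" --pt "0 0 -20" --pt "0 0 -20" --pt "0 0 -20" --twist '[0,0,0,0,0,0,0,0]' --claw '[1,1,1,1,1,1,1,1]'

```text
t: 68.0
ee_pos: [0.5956, -0.1347, 0.0781]
ee_rot: [[0.05, 0.999, 0.001], [0.999, -0.05, -0.0], [-0.0, 0.001, -1.0]]
wrist_force: [0.6, -0.2, -2.6]
finger_gap: 0.479
gripper_force: 80.6
```

Request:
drive_tool --pt "0 0 -1" --pt "0 0 -2" --pt "0 0 -2" --pt "0 0 -2" --pt "0 0 -2" --pt "0 0 -2" --pt "0 0 -2" --pt "0 0 -2" --twist '[0,0,0,0,0,0,0,0]' --claw '[1,1,1,1,1,-1,-1,-1]'

```text
t: 68.67
ee_pos: [0.5949, -0.1344, 0.0753]
ee_rot: [[0.05, 0.999, -0.001], [0.999, -0.05, 0.0], [0.0, -0.001, -1.0]]
wrist_force: [-1.1, -1.1, -0.2]
finger_gap: 0.878
gripper_force: 0.0
```

Request:
drive_tool --pt "0 0 0" --pt "0 0 0" --pt "6 0 15" --pt "11 0 45" --pt "11 0 80" --pt "11 0 101" --pt "11 0 101" --pt "11 0 101" --twist '[0,0,0,0,0,0,0,0]' --claw '[-1,-1,-1,-1,-1,-1,-1,-1]'

```text
t: 69.33
ee_pos: [0.6072, -0.135, 0.1784]
ee_rot: [[0.05, 0.999, 0.003], [0.999, -0.05, -0.001], [-0.001, 0.003, -1.0]]
wrist_force: [0.9, 0.3, -0.4]
finger_gap: 1.0
gripper_force: 0.0
```

```bash
python3 - <<'E'
from h import *
print(arm.sense()['ee_pos']);i=shot('wrist')
unroll(('wrist','scene','side'),(-138,));edges('wrist',-138,im=i);edges('scene',-138,-30)
E
```

```text
[ 0.60724969 -0.13495682  0.17835504]
wrist -138 -70:106 -60:71 -50:68 -40:68 -30:68 -20:68 -10:68 0:116 10:117 20:118 30:119 40:118 50:119 60:120 70:119
scene -138 -30:23 -20:26 -10:32 0:47 10:81 20:101 30:112 40:111 50:110 60:110 70:111 80:111 90:112 100:112 110:113 120:113
side -138 -80:110 -70:94 -60:87 -50:80 -40:79 -30:80 -20:82 -10:97 0:125 10:129 20:127 30:126 40:126 50:124 60:126 70:124
wrist -138 flat (-75, -13) mid -44.0
scene -138 flat (-30, 12) mid -9.0
```

Request:
drive_tool --pt "0 0 -35" --pt "0 0 -70" --pt "0 0 -105" --pt "0 0 -119" --pt "0 0 -119" --pt "0 0 -119" --pt "0 0 -119" --pt "0 0 -119" --twist '[0,0,0,0,0,0,0,0]' --claw '[-1,-1,-1,-1,-1,-1,1,1]' --newtons 40

```text
t: 70.25
ee_pos: [0.6084, -0.1354, 0.0605]
ee_rot: [[0.05, 0.999, 0.005], [0.999, -0.05, -0.002], [-0.002, 0.005, -1.0]]
wrist_force: [0.6, 0.5, -0.3]
finger_gap: 0.75
gripper_force: 0.0
```

Request:
drive_tool --pt "0 0 0" --pt "0 0 0" --pt "0 0 0" --pt "0 0 5" --pt "-3 0 10" --pt "-7 0 16" --pt "-12 0 19" --pt "-12.5 0 19" --twist '[0,0,0,0,0,0,0,0]' --claw '[1,1,1,1,1,1,1,1]'

```text
t: 70.92
ee_pos: [0.5935, -0.1346, 0.0775]
ee_rot: [[0.05, 0.999, 0.001], [0.999, -0.05, -0.0], [-0.0, 0.001, -1.0]]
wrist_force: [1.0, -0.2, -3.0]
finger_gap: 0.544
gripper_force: 41.8
```

Request:
drive_tool --pt "0 0 -2" --pt "0 0 -4" --pt "0 0 -5" --pt "0 0 -5" --pt "0 0 -5" --pt "0 0 -5" --pt "0 0 -5" --pt "0 0 -5" --twist '[0,0,0,0,0,0,0,0]' --claw '[1,1,1,1,1,1,1,1]'

```text
t: 71.58
ee_pos: [0.5946, -0.1347, 0.0719]
ee_rot: [[0.05, 0.999, 0.002], [0.999, -0.05, -0.0], [-0.0, 0.002, -1.0]]
wrist_force: [4.3, -0.8, -0.8]
finger_gap: 0.545
gripper_force: 42.1
```

Request:
drive_tool --pt "-1 0 1" --pt "-1 0 1" --pt "-1 0 1" --pt "-1 0 1" --pt "-1 0 1" --pt "-1 0 1" --pt "-1 0 1" --pt "-1 0 1" --twist '[0,0,0,0,0,0,0,0]' --claw '[1,1,1,1,-1,-1,-1,-1]'

```text
t: 72.25
ee_pos: [0.592, -0.1343, 0.0721]
ee_rot: [[0.05, 0.999, -0.002], [0.999, -0.05, 0.001], [0.001, -0.002, -1.0]]
wrist_force: [-0.2, 1.0, 0.3]
finger_gap: 0.998
gripper_force: 0.0
```

Request:
drive_tool --pt "0 0 0" --pt "6 0 15" --pt "13 0 45" --pt "13 0 80" --pt "13 0 104" --pt "13 0 104" --pt "13 0 104" --pt "13 0 104" --twist '[0,0,0,0,0,0,0,0]' --claw '[-1,-1,-1,-1,-1,-1,-1,-1]'

```text
t: 72.92
ee_pos: [0.6051, -0.1342, 0.1755]
ee_rot: [[0.05, 0.999, -0.002], [0.999, -0.05, 0.001], [0.001, -0.002, -1.0]]
wrist_force: [0.8, 0.1, -0.5]
finger_gap: 0.997
gripper_force: 0.0
```

```bash
python3 - <<'E'
from h import *
print(arm.sense()['ee_pos']);i=shot('wrist')
unroll(('wrist',),(-138,-46));edges('wrist',-138,im=i);edges('scene',-138,-40);edges('side',-138);edges('scene',-46,-40);edges('scene',46,-40);edges('scene',138,-40)
E
```

```text
[ 0.60511523 -0.13424831  0.17549022]
wrist -138 -70:122 -60:120 -50:119 -40:118 -30:65 -20:66 -10:66 0:65 10:66 20:66 30:65 40:116 50:119 60:120 70:119
wrist -46 -70:120 -60:115 -50:112 -40:102 -30:29 -20:28 -10:28 0:28 10:28 20:28 30:28 40:93 50:112 60:115 70:117
wrist -138 flat (-35, 33) mid -1.0
scene -138 flat (-36, 40) mid 2.0
side -138 flat (-31, 23) mid -4.0
scene -46 flat (-36, 42) mid 3.0
scene 46 flat (-36, 40) mid 2.0
scene 138 flat (-36, 36) mid 0.0
```

Request:
drive_tool --pt "0 10 35" --pt "-10 45 60" --pt "-30 80 85" --pt "-50 115 110" --pt "-70 150 130" --pt "-90 185 145" --pt "-120 220 145" --pt "-140 254 145" --twist '[0,0,0,0,0,0,0,0]' --claw '[-1,-1,-1,-1,-1,-1,-1,-1]'

```text
t: 73.93
ee_pos: [0.4757, 0.1044, 0.3226]
ee_rot: [[0.051, 0.999, 0.003], [0.999, -0.051, -0.0], [0.0, 0.003, -1.0]]
wrist_force: [0.1, 0.8, 0.1]
finger_gap: 0.999
gripper_force: 0.0
```

Request:
drive_tool --pt "0 0 0" --pt "0 0 0" --pt "0 0 0" --pt "0 0 0" --pt "0 0 0" --pt "0 0 0" --pt "0 0 0" --pt "0 0 0" --twist '[0,0,0,0,0,0,0,0]' --claw '[-1,-1,-1,-1,-1,-1,-1,-1]'

```text
t: 74.6
ee_pos: [0.4766, 0.1028, 0.3206]
ee_rot: [[0.051, 0.999, -0.0], [0.999, -0.051, 0.0], [0.0, -0.0, -1.0]]
wrist_force: [-0.6, -0.6, 0.3]
finger_gap: 1.001
gripper_force: 0.0
```

```bash
python3 - <<'E'
from h import *
s=arm.sense();print(s['ee_pos']);c=arm.get_calibration('wrist');i=shot('wrist','wG.png')
h=cv2.cvtColor(i,cv2.COLOR_RGB2HSV)
m=cv2.inRange(h,(3,120,30),(18,255,170));n,l,st,ce=cv2.connectedComponentsWithStats(m)
for k in range(1,n):
    if st[k,4]>120: r=cv2.minAreaRect(np.argwhere(l==k)[:,::-1].astype(np.float32));print('brown',np.round(r[0]),np.round(r[1]),ray('w',r[0],.035,c).round(4),ray('w',r[0],.139,c).round(4))
E
```

```text
[0.47660016 0.10284688 0.32062789]
brown [410.  16.] [31. 27.] [0.6219 0.2652 0.035 ] [0.5877 0.2443 0.139 ]
brown [399.  78.] [12. 17.] [0.6133 0.1997 0.035 ] [0.5812 0.1947 0.139 ]
brown [392. 232.] [ 72. 282.] [0.6131 0.0058 0.035 ] [0.581  0.0481 0.139 ]
brown [220. 172.] [46. 13.] [0.391  0.0997 0.035 ] [0.413  0.1191 0.139 ]
brown [374. 383.] [23. 20.] [ 0.5956 -0.2464  0.035 ] [ 0.5677 -0.1427  0.139 ]
```

View pics/wG.png

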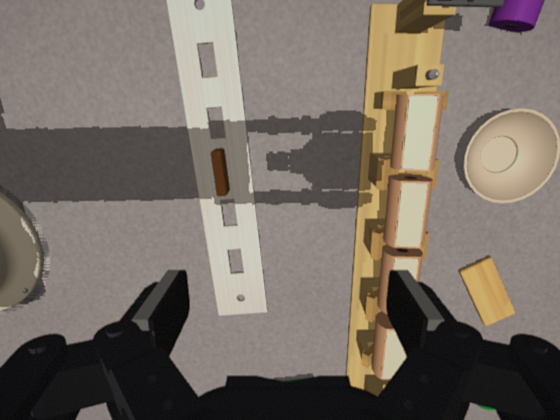

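```bash
python3 - <<'E'
from h import *
c=arm.get_calibration('wrist')
a=ray('w',(199.5,3.5),.005,c);b=ray('w',(240.5,297.5),.005,c);d=a-b
print(a,b,np.linalg.norm(d),(a+b)/2,np.arctan2(-d[0],d[1]), ray('w',(221.5,171),.03,c))
# pin checks in this picture
print(ray('w',(433,74),.113,c))
E
```

```text
[0.3825241  0.29656866 0.005     ] [ 0.39479168 -0.10196076  0.005     ] 0.398718186424297 [0.38865789 0.09730395 0.005     ] 0.03077239911167995 [0.39203373 0.09971985 0.03      ]
[0.62151179 0.19854436 0.113     ]
```

Request:
drive_tool --pt "-15 -1 -35" --pt "-30 -2 -70" --pt "-45 -3 -105" --pt "-60 -4 -140" --pt "-75 -5 -175" --pt "-87 -5 -210" --pt "-87 -5 -225" --pt "-87 -5 -225" --twist '[0.02,0.04,0.06,0.082,0.082,0.082,0.082,0.082]' --claw '[0,0,0,0,0,0,0,0]'

```text
t: 75.32
ee_pos: [0.3853, 0.0985, 0.0919]
ee_rot: [[-0.032, 0.999, -0.009], [0.999, 0.032, 0.0], [0.001, -0.009, -1.0]]
wrist_force: [0.2, 0.4, 0.3]
finger_gap: 0.502
gripper_force: 0.0
```

```bash
python3 - <<'E'
from h import *
s=arm.sense();print(s['ee_pos'],s['ee_rot'][:,1]);c=arm.get_calibration('wrist');i=shot('wrist')
h=cv2.cvtColor(i,cv2.COLOR_RGB2HSV)
m=cv2.inRange(h,(3,120,30),(18,255,170));m[:,:150]=0;m[:,420:]=0;n,l,st,ce=cv2.connectedComponentsWithStats(m)
for k in range(1,n):
    if st[k,4]>300: r=cv2.minAreaRect(np.argwhere(l==k)[:,::-1].astype(np.float32));print('brown',r,ray('w',r[0],.03,c).round(4))
E
```

```text
[0.38531967 0.09846834 0.09190005] [ 0.9994573   0.03181119 -0.00855301]
brown ((291.0, 225.5), (95.0, 20.0), 90.0) [0.3878 0.1004 0.03  ]
```

Request:
drive_tool --pt "0 0 -30" --pt "0 1 -60" --pt "0 1 -78" --pt "0 1 -84" --pt "0 1 -84" --pt "0 1 -84" --pt "0 1 -84" --pt "0 1 -84" --twist '[0,0,0,0,0,0,0,0]' --claw '[0,0,0,0,0,0,1,1]' --newtons 110

```text
t: 76.03
ee_pos: [0.3909, 0.0993, 0.0135]
ee_rot: [[-0.032, 0.999, 0.003], [0.999, 0.032, -0.0], [-0.0, 0.003, -1.0]]
wrist_force: [-1.6, 0.5, -1.1]
finger_gap: 0.227
gripper_force: 0.1
```

Request:
drive_tool --pt "0 0 0" --pt "0 0 0" --pt "0 0 0" --pt "0 0 0" --pt "0 0 0" --pt "0 0 10" --pt "0 0 20" --pt "0 0 30" --twist '[0,0,0,0,0,0,0,0]' --claw '[1,1,1,1,1,1,1,1]'

```text
t: 76.7
ee_pos: [0.389, 0.0994, 0.0422]
ee_rot: [[-0.032, 0.999, -0.0], [0.999, 0.032, 0.0], [0.0, -0.0, -1.0]]
wrist_force: [0.1, -0.5, -3.9]
finger_gap: 0.136
gripper_force: 107.8
```

```bash
python3 - <<'E'
from h import *
s=arm.sense();T=np.eye(4);T[:3,:3]=s['ee_rot'];T[:3,3]=s['ee_pos']
c=arm.get_calibration('wrist');C=np.linalg.inv(T)@np.array(c['extrinsics']);print(C.round(4))
def cal(p,y):
    y=np.array(y)/np.linalg.norm(y);x=np.array([-y[1]*-1*-1,0,0]);z=np.array([0,0,-1.]);z-=z@y*y;z/=np.linalg.norm(z);x=np.cross(y,z)
    M=np.eye(4);M[:3,:3]=np.c_[x,y,z];M[:3,3]=p;return dict(intrinsics=c['intrinsics'],extrinsics=M@C)
print('R wC',ray('w',(240,136),.112,cal([.59793,-.26433,.19712],[.807,-.591,-.007])))
print('L wE',ray('w',(307,131),.112,cal([.60790643,.14098,.19696],[.99889,-.04708,.00296])))
print('L m7',ray('w',(293,131.5),.112,cal([.6181,.1409,.1924],[.99875,-.0499,-.0033])))
print('L wD',ray('w',(286,298),.112,cal([.62912,.27217,.20217],[.99922,-.03945,.00129])))
i=shot('side');h=cv2.cvtColor(i,cv2.COLOR_RGB2HSV)
E
```

```text
[[ 6.000e-04 -9.545e-01 -2.982e-01  7.660e-02]
 [ 1.000e+00  4.000e-04  5.000e-04  7.000e-04]
 [-4.000e-04 -2.982e-01  9.545e-01 -1.416e-01]
 [ 0.000e+00  0.000e+00  0.000e+00  1.000e+00]]
R wC [ 0.6058521  -0.20115604  0.112     ]
L wE [0.62440459 0.19917012 0.112     ]
L m7 [0.62506579 0.1995715  0.112     ]
L wD [0.62622145 0.20372376 0.112     ]
```

Request:
drive_tool --pt "0 0 30" --pt "0 0 60" --pt "10 -5 90" --pt "25 -15 118" --pt "55 -28 118" --pt "90 -42 118" --pt "125 -58 118" --pt "155 -70 118" --twist '[0,0,-0.02,-0.04,-0.06,-0.083,-0.083,-0.083]' --claw '[1,1,1,1,1,1,1,1]'

```text
t: 77.42
ee_pos: [0.5461, 0.0281, 0.1595]
ee_rot: [[0.052, 0.999, 0.001], [0.999, -0.052, -0.0], [-0.0, 0.001, -1.0]]
wrist_force: [-0.3, 0.0, -3.1]
finger_gap: 0.137
gripper_force: 108.8
```

Request:
drive_tool --pt "20 -9 0" --pt "40 -18 0" --pt "55 -25 0" --pt "66 -28 0" --pt "70.5 -29 0" --pt "70.5 -29 0" --pt "70.5 -29 0" --pt "70.5 -29 0" --twist '[0,0,0,0,0,0,0,0]' --claw '[1,1,1,1,1,1,1,1]'

```text
t: 78.08
ee_pos: [0.614, 0.0008, 0.1595]
ee_rot: [[0.05, 0.999, -0.001], [0.999, -0.05, 0.0], [0.0, -0.001, -1.0]]
wrist_force: [-0.7, 0.3, -3.8]
finger_gap: 0.135
gripper_force: 108.9
```

```bash
python3 - <<'E'
from h import *
s=arm.sense();print(s['ee_pos'],s['ee_rot'][:,1],s['finger_gap'],s['wrist_force']);
a=shot('scene');b=shot('side');i=shot('wrist')
o=np.zeros((600,800,3),np.uint8)
o[:270,:800]=cv2.resize(a[175:256,150:390,::-1],(800,270),interpolation=cv2.INTER_CUBIC)
o[270:600,:280]=cv2.resize(b[160:325,225:365,::-1],(280,330),interpolation=cv2.INTER_CUBIC)
o[270:600,290:730]=cv2.resize(i[...,::-1],(440,330));cv2.imwrite('pics/m9.png',o)
E
```

```text
[0.61396436 0.00083347 0.15947808] [ 0.99872386 -0.05048964 -0.00120113] 0.1345936359324635 [-0.70013284  0.26535423 -3.8287196 ]
```

View pics/m9.png

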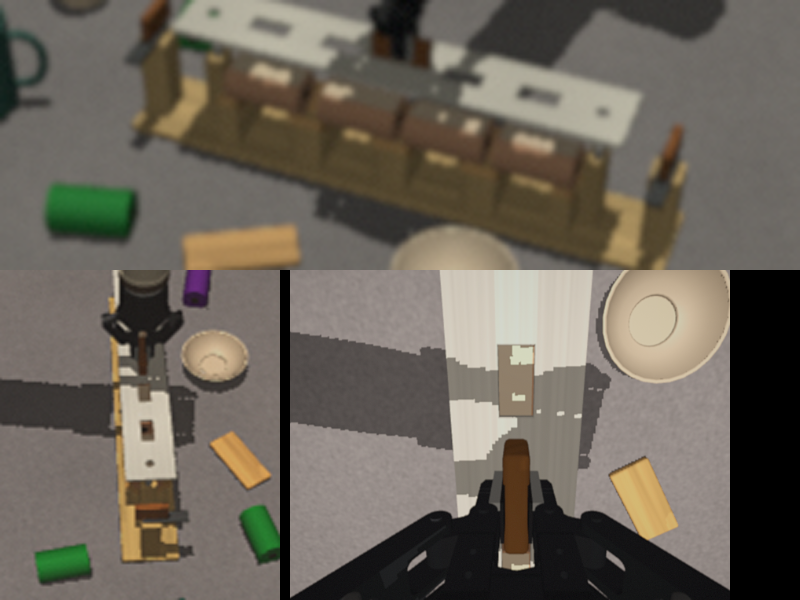

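```bash
python3 - <<'E'
from h import *
a=ray('scene',(213.9,178.9),.151);b=ray('scene',(330.3,208.6),.151);c=ray('side',(300,257),.151)
print(a,b,(a+b)/2,np.linalg.norm(a-b),'side R',c)
# compare with pins as seen by scene at start
im=cv2.imread('pics/scene0.png')
for P in([.625,.2,.112],[.604,-.199,.112]):print(proj('scene',P),proj('side',P))
E
```

```text
[ 0.60996753 -0.1979664   0.151     ] [0.62858963 0.19902714 0.151     ] [6.19278582e-01 5.30368281e-04 1.51000000e-01] 0.3974300606645694 side R [ 0.60445355 -0.20612508  0.151     ]
[329.70706888 217.16779   ] [292.27455244 168.97589395]
[215.03948977 186.90702687] [299.30685363 262.2284368 ]
```

Request:
drive_tool --pt "0.5 0 -10" --pt "0.5 0 -20" --pt "0.5 0 -30" --pt "0.5 0 -36" --pt "0.5 0 -40" --pt "0.5 0 -43" --pt "0.5 0 -45" --pt "0.5 0 -46" --twist '[0,0,0,0,0,0,0,0]' --claw '[1,1,1,1,1,1,1,1]'

```text
t: 78.9
ee_pos: [0.615, 0.0005, 0.1136]
ee_rot: [[0.051, 0.999, -0.001], [0.999, -0.051, 0.0], [0.0, -0.001, -1.0]]
wrist_force: [-2.5, 0.6, -1.8]
finger_gap: 0.139
gripper_force: 109.1
```

```bash
python3 - <<'E'
from h import *
s=arm.sense();print({k:np.round(s[k],3) for k in('ee_pos','wrist_force','moment')})
E
```

```text
{'ee_pos': array([0.615, 0.001, 0.114]), 'wrist_force': array([-2.509,  0.596, -1.792]), 'moment': array([ 0.136,  0.451, -0.197])}
```

Request:
drive_tool --pt "0 0 -2" --pt "0 0 -4" --pt "0 0 -6" --pt "0 0 -8" --pt "0 0 -9" --pt "0 0 -9" --pt "0 0 -9" --pt "0 0 -9" --twist '[0,0,0,0,0,0,0,0]' --claw '[1,1,1,1,1,1,1,1]'

```text
t: 79.57
ee_pos: [0.6153, 0.0006, 0.1094]
ee_rot: [[0.05, 0.999, -0.001], [0.999, -0.05, -0.0], [-0.0, -0.001, -1.0]]
wrist_force: [-15.7, 3.1, 22.0]
finger_gap: 0.13
gripper_force: 112.8
```

```bash
python3 - <<'E'
from h import *
s=arm.sense();print({k:np.round(s[k],4) for k in('ee_pos','wrist_force','moment')})
E
```

```text
{'ee_pos': array([6.153e-01, 6.000e-04, 1.094e-01]), 'wrist_force': array([-15.75  ,   3.0869,  22.021 ]), 'moment': array([ 0.567,  2.887, -0.191])}
```

Request:
drive_tool --pt "-1 0 1" --pt "-2 0 1" --pt "-2 0 0" --pt "-2 0 -1" --pt "-2 0 -2" --pt "-2 0 -2" --pt "-2 0 -2" --pt "-2 0 -2" --twist '[0,0,0,0,0,0,0,0]' --claw '[1,1,1,1,1,1,1,1]'

```text
t: 80.23
ee_pos: [0.6152, 0.0006, 0.1094]
ee_rot: [[0.05, 0.999, 0.004], [0.999, -0.05, -0.0], [-0.0, 0.004, -1.0]]
wrist_force: [-15.1, 4.6, 28.4]
finger_gap: 0.135
gripper_force: 113.8
```

```bash
python3 - <<'E'
from h import *
s=arm.sense();print({k:np.round(s[k],4) for k in('ee_pos','wrist_force','moment')})
E
```

```text
{'ee_pos': array([6.152e-01, 6.000e-04, 1.094e-01]), 'wrist_force': array([-15.0601,   4.6003,  28.3506]), 'moment': array([ 0.7196,  2.6529, -0.1735])}
```

Request:
drive_tool --pt "0 0 5" --pt "0 0 8" --pt "0 0 8" --pt "0 0 8" --pt "0 0 20" --pt "0 0 50" --pt "0 0 80" --pt "0 0 100" --twist '[0,0,0,0,0,0,0,0]' --claw '[0,0,0,0,0,0,0,0]' --newtons 30

```text
t: 80.9
ee_pos: [0.6144, 0.0001, 0.2063]
ee_rot: [[0.051, 0.999, 0.003], [0.999, -0.051, -0.001], [-0.001, 0.003, -1.0]]
wrist_force: [0.1, 0.4, 0.7]
finger_gap: 0.501
gripper_force: 0.0
```

Request:
drive_tool --pt "-1 -35 10" --pt "-3 -70 10" --pt "-5 -105 10" --pt "-7 -140 10" --pt "-9 -175 10" --pt "-11 -210 10" --pt "-12 -245 10" --pt "-12 -268 10" --twist '[-0.12,-0.24,-0.36,-0.48,-0.6,-0.72,-0.84,-0.96]' --claw '[0,0,0,0,0,0,0,0]'

```text
t: 81.57
ee_pos: [0.6007, -0.2712, 0.2133]
ee_rot: [[0.852, 0.524, 0.0], [0.524, -0.852, -0.001], [-0.001, 0.001, -1.0]]
wrist_force: [0.2, -0.4, 0.2]
finger_gap: 0.497
gripper_force: 0.0
```

Request:
drive_tool --pt "0 0 0" --pt "0 0 0" --pt "0 0 0" --pt "0 0 0" --pt "0 0 0" --pt "0 0 0" --pt "0 0 0" --pt "0 0 0" --twist '[-0.12,-0.24,-0.36,-0.48,-0.6,-0.6,-0.6,-0.6]' --claw '[0,0,0,0,0,0,0,0]'

```text
t: 82.23
ee_pos: [0.6014, -0.2677, 0.213]
ee_rot: [[0.999, -0.037, 0.0], [-0.037, -0.999, -0.0], [0.0, 0.0, -1.0]]
wrist_force: [0.0, -1.3, 0.9]
finger_gap: 0.497
gripper_force: 0.0
```

```bash
python3 - <<'E'
from h import *
s=arm.sense();print(s['ee_pos'],s['ee_rot'][:,1],s['wrist_force']);c=arm.get_calibration('wrist');i=shot('wrist')
h=cv2.cvtColor(i,cv2.COLOR_RGB2HSV)
m=cv2.inRange(h,(3,120,30),(18,255,190));m[:,:180]=0;m[:,400:]=0;n,l,st,ce=cv2.connectedComponentsWithStats(m)
for k in range(1,n):
    if st[k,4]>300: r=cv2.minAreaRect(np.argwhere(l==k)[:,::-1].astype(np.float32));print('brown',r,ray('w',r[0],.135,c).round(4))
a=shot('scene');b=shot('side')
o=np.zeros((600,800,3),np.uint8)
o[:270,:800]=cv2.resize(a[175:256,150:390,::-1],(800,270),interpolation=cv2.INTER_CUBIC)
o[270:600,:280]=cv2.resize(b[160:325,225:365,::-1],(280,330),interpolation=cv2.INTER_CUBIC)
o[270:600,290:730]=cv2.resize(i[...,::-1],(440,330));cv2.imwrite('pics/m10.png',o)
E
```

```text
[ 0.60142319 -0.26769856  0.21299563] [-3.72122731e-02 -9.99307381e-01  7.52684627e-05] [ 0.01150799 -1.30628658  0.9033732 ]
brown ((290.0, 218.0), (76.0, 14.0), 90.0) [ 0.6031 -0.2691  0.135 ]
```

View pics/m10.png

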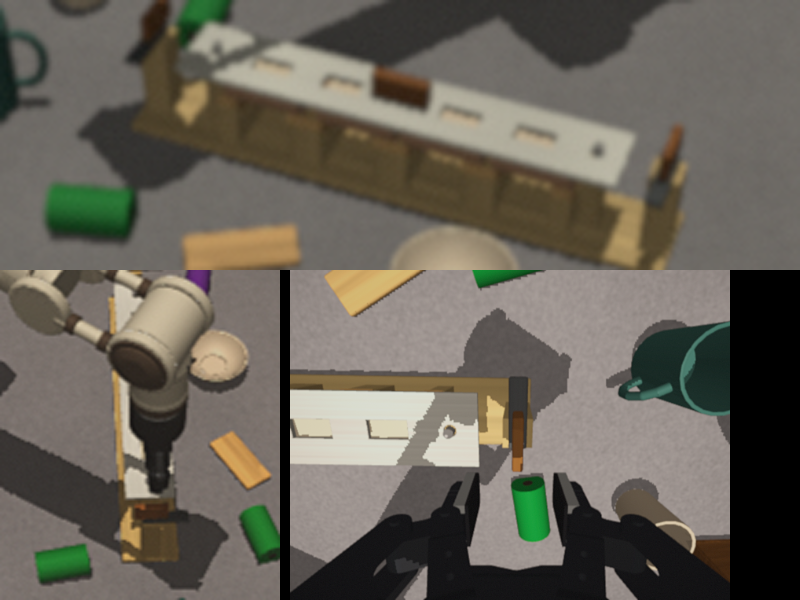

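Request:
drive_tool --pt "1 0 -35" --pt "1 0 -70" --pt "1 0 -90" --pt "1 0 -95" --pt "1 0 -95" --pt "1 0 -95" --pt "1 0 -95" --pt "1 0 -95" --twist '[0,0,0,0,0,0,0,0]' --claw '[0,0,0,0,0.9,0.9,0.9,0.9]' --newtons 30

```text
t: 83.05
ee_pos: [0.6038, -0.269, 0.1205]
ee_rot: [[0.999, -0.04, 0.004], [-0.04, -0.999, -0.003], [0.004, 0.003, -1.0]]
wrist_force: [0.8, -2.3, 1.3]
finger_gap: 0.102
gripper_force: 35.7
```

Request:
drive_tool --pt "0 0 0" --pt "0 0 0" --pt "0 0 0" --pt "0 0 0" --pt "0 0 0" --pt "0 0 0" --pt "0 0 0" --pt "0 0 0" --twist '[0.0,0.12,0.24,0.36,0.48,0.6,0.72,0.84]' --claw '[0.9,0.9,0.9,0.9,0.9,0.9,0.9,0.9]'

```text
t: 83.72
ee_pos: [0.6024, -0.2657, 0.1204]
ee_rot: [[0.692, 0.722, -0.001], [0.722, -0.692, 0.004], [0.002, -0.003, -1.0]]
wrist_force: [-6.6, 8.2, 12.5]
finger_gap: 0.108
gripper_force: 37.3
```

Request:
drive_tool --pt "0 0 0" --pt "0 0 0" --pt "0 0 0" --pt "0 0 0" --pt "0 0 0" --pt "0 0 0" --pt "0 0 0" --pt "0 0 0" --twist '[0.12,0.24,0.36,0.48,0.6,0.7,0.72,0.72]' --claw '[0.9,0.9,0.9,0.9,0.9,0.9,0.9,0.9]'

```text
t: 84.38
ee_pos: [0.5995, -0.2644, 0.1204]
ee_rot: [[0.049, 0.999, -0.008], [0.999, -0.049, 0.007], [0.006, -0.009, -1.0]]
wrist_force: [-18.3, 13.4, 19.5]
finger_gap: 0.102
gripper_force: 38.3
```

Request:
drive_tool --pt "0 0 0" --pt "0 0 0" --pt "0 0 0" --pt "0 0 0" --pt "0 0 0" --pt "0 0 30" --pt "0 0 65" --pt "0 0 95" --twist '[0,0,0,0,0,0,0,0]' --claw '[0.9,0.9,0,0,0,0,0,0]'

```text
t: 85.05
ee_pos: [0.6024, -0.2677, 0.2142]
ee_rot: [[0.051, 0.999, 0.0], [0.999, -0.051, 0.0], [0.0, 0.0, -1.0]]
wrist_force: [0.6, 0.2, -0.0]
finger_gap: 0.502
gripper_force: 0.0
```

Request:
drive_tool --pt "2 35 0" --pt "4 75 0" --pt "6 115 0" --pt "8 155 0" --pt "10 195 0" --pt "12 235 0" --pt "14 275 0" --pt "16 315 0" --twist '[0.12,0.24,0.36,0.48,0.6,0.72,0.84,0.96]' --claw '[0,0,0,0,0,0,0,0]'

```text
t: 85.72
ee_pos: [0.6184, 0.0492, 0.2131]
ee_rot: [[-0.792, 0.61, 0.001], [0.61, 0.792, 0.0], [-0.001, 0.001, -1.0]]
wrist_force: [0.7, -0.6, 0.5]
finger_gap: 0.5
gripper_force: 0.0
```

Request:
drive_tool --pt "2 40 0" --pt "4 80 0" --pt "6 120 0" --pt "8 160 0" --pt "10 200 0" --pt "11 222 0" --pt "11 222 0" --pt "11 222 0" --twist '[0.12,0.24,0.36,0.48,0.61,0.61,0.61,0.61]' --claw '[0,0,0,0,0,0,0,0]'

```text
t: 86.38
ee_pos: [0.6292, 0.2705, 0.2126]
ee_rot: [[-0.999, 0.05, 0.0], [0.05, 0.999, -0.0], [-0.0, -0.0, -1.0]]
wrist_force: [0.2, -0.2, 0.9]
finger_gap: 0.505
gripper_force: 0.0
```

```bash
python3 - <<'E'
from h import *
s=arm.sense();print(s['ee_pos'],s['ee_rot'][:,1],s['wrist_force']);c=arm.get_calibration('wrist');i=shot('wrist')
h=cv2.cvtColor(i,cv2.COLOR_RGB2HSV)
m=cv2.inRange(h,(3,120,30),(18,255,190));m[:,:180]=0;m[:,400:]=0;n,l,st,ce=cv2.connectedComponentsWithStats(m)
for k in range(1,n):
    if st[k,4]>300: r=cv2.minAreaRect(np.argwhere(l==k)[:,::-1].astype(np.float32));print('brown',r,ray('w',r[0],.135,c).round(4))
E
```

```text
[0.62923252 0.27045744 0.21258385] [ 4.98355898e-02  9.98757397e-01 -2.74004337e-04] [ 0.17828131 -0.20732528  0.89853988]
brown ((280.57720947265625, 208.44017028808594), (23.433263778686523, 87.57963562011719), 7.214262008666992) [0.6218 0.2666 0.135 ]
```

Request:
drive_tool --pt "-1 -1 -35" --pt "-1 -1 -70" --pt "-1 -1 -90" --pt "-1 -1 -94" --pt "-1 -1 -94" --pt "-1 -1 -94" --pt "-1 -1 -94" --pt "-1 -1 -94" --twist '[0,0,0,0,0,0,0,0]' --claw '[0,0,0,0,0.9,0.9,0.9,0.9]' --newtons 30

```text
t: 87.1
ee_pos: [0.6301, 0.2664, 0.1216]
ee_rot: [[-0.999, 0.053, 0.004], [0.053, 0.999, -0.003], [-0.004, -0.002, -1.0]]
wrist_force: [-0.1, -5.9, -0.1]
finger_gap: 0.108
gripper_force: 34.7
```

Request:
drive_tool --pt "0 0 0" --pt "0 0 0" --pt "0 0 0" --pt "0 0 0" --pt "0 0 0" --pt "0 0 0" --pt "0 0 0" --pt "0 0 0" --twist '[0.0,-0.12,-0.24,-0.36,-0.48,-0.6,-0.72,-0.84]' --claw '[0.9,0.9,0.9,0.9,0.9,0.9,0.9,0.9]'

```text
t: 87.77
ee_pos: [0.6295, 0.265, 0.1215]
ee_rot: [[-0.623, 0.782, 0.001], [0.782, 0.623, -0.005], [-0.005, -0.002, -1.0]]
wrist_force: [-4.5, -10.7, 3.4]
finger_gap: 0.109
gripper_force: 35.1
```

Request:
drive_tool --pt "0 0 0" --pt "0 0 0" --pt "0 0 0" --pt "0 0 0" --pt "0 0 0" --pt "0 0 0" --pt "0 0 0" --pt "0 0 0" --twist '[-0.12,-0.24,-0.36,-0.48,-0.6,-0.7,-0.73,-0.73]' --claw '[0.9,0.9,0.9,0.9,0.9,0.9,0.9,0.9]'

```text
t: 88.43
ee_pos: [0.6282, 0.2645, 0.1215]
ee_rot: [[0.053, 0.999, -0.002], [0.999, -0.053, -0.007], [-0.007, -0.002, -1.0]]
wrist_force: [-8.5, -13.0, 6.7]
finger_gap: 0.107
gripper_force: 35.5
```

Request:
drive_tool --pt "0 0 0" --pt "0 0 0" --pt "0 0 0" --pt "0 0 0" --pt "0 0 0" --pt "0 0 30" --pt "0 0 65" --pt "-30 0 95" --twist '[0,0,0,0,0,0,0,0]' --claw '[0.9,0.9,0,0,0,0,0,0]'

```text
t: 89.1
ee_pos: [0.6023, 0.2678, 0.2154]
ee_rot: [[0.053, 0.999, 0.005], [0.999, -0.053, 0.001], [0.001, 0.005, -1.0]]
wrist_force: [1.1, 1.3, 1.4]
finger_gap: 0.499
gripper_force: 0.0
```

Request:
drive_tool --pt "-30 -10 20" --pt "-60 -20 50" --pt "-90 -40 90" --pt "-120 -60 110" --pt "-140 -80 130" --pt "-150 -100 130" --pt "-150 -100 130" --pt "-150 -100 130" --twist '[0,0,0,0,0,0,0,0]' --claw '[0,0,0,0,0,0,0,0]'

```text
t: 89.77
ee_pos: [0.4491, 0.1681, 0.3451]
ee_rot: [[0.052, 0.999, 0.004], [0.999, -0.052, 0.001], [0.001, 0.004, -1.0]]
wrist_force: [0.7, 0.7, -0.4]
finger_gap: 0.496
gripper_force: 0.0
```

```bash
python3 - <<'E'
from h import *
s=arm.sense();print(s['ee_pos'])
a=shot('scene');b=shot('side');i=shot('wrist')
o=np.zeros((600,800,3),np.uint8)
o[:270,:800]=cv2.resize(a[175:256,150:390,::-1],(800,270),interpolation=cv2.INTER_CUBIC)
o[270:600,:280]=cv2.resize(b[160:325,225:365,::-1],(280,330),interpolation=cv2.INTER_CUBIC)
o[270:600,290:730]=cv2.resize(i[...,::-1],(440,330));cv2.imwrite('pics/m11.png',o)
E
```

```text
[0.44913974 0.16808011 0.34512191]
```

View pics/m11.png

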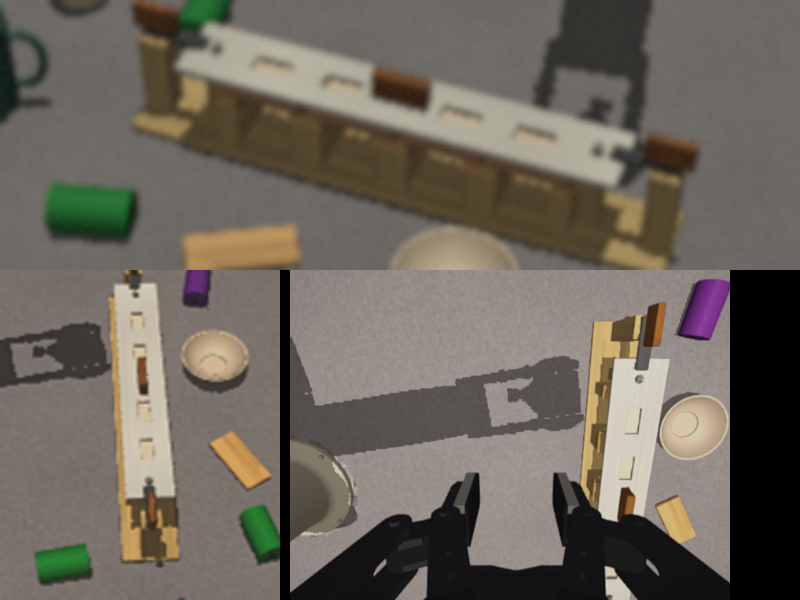

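The picture shows the plate down with both pins through its holes, pale flats in all four windows, and both arms closed over the plate's ends. In the scene crop the left arm is at (625,155) and the right at (195,42). I'm handing in.

```bash
python3 -c "
from plant import arm
print(arm.hand_in())"
```

```text
the job is handed in; nothing more can be done
None
```

I've handed the job in at about 90 s: all four rollers have their flats up (within about 4° by camera), the template sits down over both pins, and both turnbuttons are closed over its ends.

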